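# Seat the lens barrels in the V-cradle and lock them with the drift pin

## Robot

A 7-joint arm with a two-finger parallel gripper is mounted at the origin on a cart in front of the work surface, level with it; the furniture and walls round the work are solid. World frame = base frame: x ahead of the robot, y to its left, z up, the work surface at z = 0. Lengths are in mm, angles in rad, forces in N, time in s.
With the tool pointing down it reaches from about 400 to 875 mm from the base axis. Payload 4.4 kg.
Tool frame: the origin (TCP) lies at the very end of the fingers, on their centre line; the grasp point (between the pads) lies 19 mm behind it; z points along the fingers, y is the direction in which the jaws open and shut (so a half turn about z gives the same grasp; the last joint's range is limited). The gripper opens to 85 mm and grips with 20 to 120 N. Pads are 22 mm wide; open, the fingers measure 114 mm over their backs; the gripper's body (76 mm by 85 mm) begins 54 mm behind the grasp point. The pads swing forward as they close: fully open they stand 13 mm farther back than shut.
Start: joints at [-1.342, 0.628, 0.038, 1.517, -0.027, 0.996, -0.02], TCP at [188.832, 621.981, 231.313] pointing down, gripper open.
Joint ranges: [-3.06, 3.06], [-0.37, 2.12], [-1.25, 1.32], [0.18, 2.47], [-1.1, 4.24], [0.23, 1.98], [-2.94, 2.94]. Speed limits (rad/s): [2.57, 2.57, 3.14, 3.14, 3.14, 3.14, 3.14].

## Interface

Orientations are given as [roll, pitch, yaw] about the fixed x, y, z axes, in that order (R = Rz(yaw) Ry(pitch) Rx(roll)).
In Python, from cell import ctrl gives the robot as it stands.
- The arm moves only by the shell command python3 -m crank 'ROWS' [OPENING]. ROWS is JSON, a list that holds one entry, the list of rows, each a list of 6 numbers: the shift along the tool's x, y, z in units of 30 mm (1.0 is 30 mm), then the turn, a rotation vector about the tool's x, y, z in units of 6 degrees (1.0 is 6 degrees). In form: [[[tx, ty, tz, rx, ry, rz], ...]]. A call has 1 to 12 rows; each row shifts and turns the pose as measured when the row begins, along the tool's axes as they then stand; what a row does not reach is not made up. A row lasts 1/12 s, in which the tool goes at most 41.7 mm and 7.16 degrees, less where a joint would pass 70% of its speed; a pose out of reach is approached as far as the arm can. A call is refused whole if a number of a shift passes 1 or a number of a turn 1, either way. A call with a gripper value outside its range is refused whole. OPENING is the gripper command: -1 is fully open, 1 is shut, values between are in proportion, set as the call begins (- or left out, the last holds). The fingers move at their own pace and stop on an object; the grip force is fixed at half the most. Time passes only in rows, so rows that do not move let the fingers close. It gives the time, the measured TCP pose, the force and the opening at its end, in the units of the state.
- ctrl.read_state(): the state, without advancing time (a new reading comes with each control period).
- ctrl.get_image(name): name is "scene" or "top" or "wrist"; returns a dict with "color" (480x640x3 uint8, red, green, blue), "depth" (480x640 float32, mm along the optical axis (not along the pixel's ray), 0 where there is no reading), "camera_matrix" (3x3 intrinsics, pixels), "R" (3x3) and "t" (3): a world point X has camera coordinates R X + t. Camera axes: x right, y down, z forward; pixel columns grow to the right and rows downward; lengths in mm; the calibration is good to about 2 mm. A picture is of the moment at which its call begins.
- ctrl.finish_job(): hands the job in, once; it reports no verdict.
Trained networks look in a picture, given as the dict that the camera call returned (one of the last four; its "shot" number tells which), for a name from the list of things; names that differ only in an ending like _2 or _b are one class to them, and where a whole thing is asked for, a point or a joint stands for the part that bears it (a point fixed in the world has none). Each returns a list of dicts, best first, with "conf" (0 to 1); they miss things now and then, are a little off and sometimes report something else, mostly with a low value. They report only what shows in the picture. A call takes as long as a camera call.
- ctrl.search_frame(query, picture): "extent" ([centre column, centre row, width, height] in pixels, round what is visible of it).
The state is a dict: "clock": time; "qpos": joint angles; "qd": joint speeds; "tau": joint torques, N m; "eef_pos": TCP position; "tool_rot": TCP orientation; "force": force on the tool from outside, world axes, zero at the start; "torque": the same for the moment, N m; "width": finger opening in mm.
Only numpy, scipy, OpenCV 4.12 (cv2) and the standard library are available. Lean on these libraries where they do the work, as an engineer would, in place of code of your own. Each camera call takes 0.05 s, during which the arm holds its last target. There are 200 camera calls.

## Task

Get the loose lens barrels ready for the dark chamber: draw the keeper gate of the V-cradle open towards you and lay every barrel that is on the desk in the cradle, the wide ones in the two wide lanes and the slim ones in the two slim lanes, each lying in both flanks of its V and pushed fully home against the back stop. Then slide the gate back up to the barrels and push the tapered drift pin from its parking hole down through the ear of the gate and the hole below it until its flange is fully home, so that it draws the two offset holes into line and clamps the barrels. Leave the tape roll and the glue stick where they are.

Things in the scene. Friction and masses are not known exactly. Their poses are not given: they have to be found in the camera images.
- cradle: Fixed V-cradle on a dark base plate 210 x 340 x 8 mm; origin under it on the desk, x points away from the robot to the back stop, y left. Four lanes along x at y = +100, +28 mm (wide) and -38, -98 mm (slim). Each is two open 90 degree V saddles (at x = -31 to -11 and 59 to 77 mm, nothing but the base plate between) that carry a lying barrel on two flats; polished.
- back_stop (a point): On the top edge, 68 mm up, of the upright wall at the far end of the lanes, in its front face (cradle x = 85 mm), against which the barrels' ends are pushed. The V's are cut so that wide barrels in wide lanes and slim ones in slim lanes have their axes at the same height; in the wrong kind of lane a barrel sits about 10 mm too low or too high.
- lane_wide_1 (a point): Centre of a wide barrel that is fully home in the left wide lane of the cradle (46 mm above the desk; 60 mm in front of the back stop along the cradle's x).
- lane_wide_2 (a point): Centre of a wide barrel that is fully home in the right wide lane of the cradle (46 mm above the desk; 60 mm in front of the back stop along the cradle's x).
- lane_slim_1 (a point): Centre of a slim barrel that is fully home in the left slim lane of the cradle (46 mm above the desk; 60 mm in front of the back stop along the cradle's x).
- lane_slim_2 (a point): Centre of a slim barrel that is fully home in the right slim lane of the cradle (46 mm above the desk; 60 mm in front of the back stop along the cradle's x).
- barrel_wide_a: Matt black octagonal lens barrel with a steel ring and a glass at each end, 46 mm across the flats and 120 mm long, 0.22 kg, lying on one of its flats on the desk. Origin at the middle of its axis (so 23 mm above the desk as it lies); x runs along the barrel; both ends are alike.
- barrel_wide_b: Matt black octagonal lens barrel with a steel ring and a glass at each end, 46 mm across the flats and 120 mm long, 0.22 kg, lying on one of its flats on the desk. Origin at the middle of its axis (so 23 mm above the desk as it lies); x runs along the barrel; both ends are alike.
- barrel_slim_a: Matt black octagonal lens barrel with a steel ring and a glass at each end, 32 mm across the flats and 120 mm long, 0.14 kg, lying on one of its flats on the desk. Origin at the middle of its axis (so 16 mm above the desk as it lies); x runs along the barrel; both ends are alike.
- barrel_slim_b: Matt black octagonal lens barrel with a steel ring and a glass at each end, 32 mm across the flats and 120 mm long, 0.14 kg, lying on one of its flats on the desk. Origin at the middle of its axis (so 16 mm above the desk as it lies); x runs along the barrel; both ends are alike.
- gate (a joint): Keeper gate: dark bar across the front of the lanes, 16 mm thick, 36 to 58 mm up, sliding along the cradle's x. Metres: 0 = hole in its ear in line with the lower hole (bar centre at cradle x = -52 mm), 0.046 = fully open, towards the robot. Free (2 N) down to 0.005, where its brass spring plungers meet the barrels; the rest takes 2 to 10 N and it springs back up to 6 mm when let go.
- gate_knob (a point): Middle of the black round grip on the gate, 22 mm in diameter and 30 mm high (78 to 108 mm above the desk) on a thin stem; it moves with the gate.
- drift_pin: Steel tapered pin, upright in its parking hole (in a block 52 mm high at cradle x = 35, y = -165 mm). Origin on its axis at the underside of its flange, z up. Shank 48 mm long: 16 mm thick for the upper 20 mm, then tapering to 7 mm at the tip. Flange 30 mm wide, 5 mm thick; above it a round grip 25 mm in diameter up to 36 mm. 0.09 kg.
- pin_home (a point): The pin's origin when fully home: on the axis of the lower hole (17 mm wide, in a fixed block 38 mm high) at 52 mm, the top face of the gate's ear. The ear is 12 mm thick, 2 mm above that block, and its 17 mm hole stands off the lower hole by the value of joint gate along the cradle's -x. Driving the pin home takes up to about 20 N.
- tape_roll: Roll of brown tape lying flat, 93 mm wide, 48 mm high; a bystander. Origin under its centre.
- glue_stick: Upright glue stick, 28 mm wide, 90 mm high; a bystander. Origin under its centre.

How it is judged:
By the outcome, as a careful person would: the job done as asked, in the order asked, and still so for the second after the job is handed in, with the robot touching nothing.
Of barrel_wide_a, barrel_wide_b, barrel_slim_a, barrel_slim_b only 3 to 4 are there at a start; the rules pass over those that are not, and their reading is None.
At some moment in a run one of barrel_wide_a, barrel_wide_b, barrel_slim_a, barrel_slim_b may be knocked a few centimetres aside while the robot is not near it.
It also fails if it takes over 210 s, if anything falls off the work surface, if the arm or the gripper's body presses on something with over 40 N, if the wrist force passes 120 N, or if a joint passes its speed limit or range.

## Working session

There is one attempt and no reset: what is moved stays moved. The work goes in short steps, Python scripts to look and compute and a shell command to move; the robot and the scene stay as the last step left them, time stands still between calls to the robot, and variables do not carry over. Pictures are saved under pics/ and viewed, about 12 in all and at most 16, crops included, and the job is handed in when it is done.

```bash
mkdir -p pics; ls; cat > h.py <<'E'
import numpy as np, cv2
from cell import ctrl
from scipy.spatial.transform import Rotation as Ro
def save(p,n): cv2.imwrite(f'pics/{n}.png',cv2.cvtColor(p['color'],cv2.COLOR_RGB2BGR))
def world(p,u,v,d=None):
    K=p['camera_matrix']; 
    if d is None: d=p['depth'][int(round(v)),int(round(u))]
    return p['R'].T@(np.linalg.inv(K)@np.array([u,v,1.])*d-p['t'])
def onplane(p,u,v,z):
    K=p['camera_matrix']; r=p['R'].T@(np.linalg.inv(K)@np.array([u,v,1.])); c=-p['R'].T@p['t']
    return c+r*(z-c[2])/r[2]
def proj(p,X):
    q=p['camera_matrix']@(p['R']@np.asarray(X,float)+p['t']); return q[:2]/q[2]
def cloud(p):
    d=p['depth']; v,u=np.indices(d.shape); K=p['camera_matrix']
    c=np.stack([(u-K[0,2])/K[0,0]*d,(v-K[1,2])/K[1,1]*d,d],-1)
    return (c-p['t'])@p['R']
def go(x,y,z,yaw=None):
    "print needed shift (30 mm units) in tool axes to reach target"
    s=ctrl.read_state(); R=Ro.from_euler('xyz',s['tool_rot'])
    print('shift',np.round(R.inv().apply(np.array([x,y,z])-s['eef_pos'])/30,2))
    if yaw is not None:
        T=Ro.from_euler('xyz',[np.pi,0,yaw]); print('turn',np.round(np.degrees((R.inv()*T).as_rotvec())/6,2))
def st():
    s=ctrl.read_state(); print(*[(k,np.round(s[k],3)) for k in ('clock','eef_pos','tool_rot','force','width')])
E
python3 - <<'E'
from h import *
st()
for n in ('top','scene'):
    p=ctrl.get_image(n); save(p,n+'0'); print(n,np.round(-p['R'].T@p['t']),p['camera_matrix'][0])
    for q in ('cradle','barrel_wide_a','barrel_slim_a','gate_knob','drift_pin','tape_roll','glue_stick'):
        for r in ctrl.search_frame(q,p): 
            if r['conf']>.2:
                e=r['extent']; print(q,round(r['conf'],2),np.round(e), np.round(world(p,e[0],e[1])))
E
```

```text
pics
('clock', np.float64(0.0)) ('eef_pos', array([188.636, 621.373, 230.38 ])) ('tool_rot', array([-3.14 ,  0.   ,  2.847])) ('force', array([ 0.482, -0.194, -0.215])) ('width', np.float64(85.105))
top [ 403.  -45. 1217.] [460.96250474   0.         316.91232744]
cradle 0.62 [311. 224. 134.  88.] [613. -26.  42.]
barrel_wide_a 0.97 [208. 294.  34.  50.] [431. 233.  42.]
barrel_wide_a 0.84 [393. 298.  21.  51.] [ 425. -234.   46.]
barrel_slim_a 0.93 [298. 303.  20.  52.] [412.   4.  31.]
barrel_slim_a 0.68 [445. 255.  23.  45.] [ 539. -372.   33.]
gate_knob 0.92 [310. 240. 131.  21.] [570. -23.  60.]
gate_knob 0.32 [310. 224. 134.  90.] [614. -22.  44.]
drift_pin 0.57 [312. 220. 134.  95.] [630. -27.   9.]
drift_pin 0.47 [364. 201.  10.  11.] [ 665. -158.   88.]
tape_roll 0.68 [414. 202.  32.  34.] [ 686. -302.   -2.]
glue_stick 0.57 [196. 253.  16.  16.] [530. 257.  87.]
scene [-224. -578.  823.] [577.94169481   0.         326.93842654]
cradle 0.88 [324. 241. 178. 112.] [579. -50.  57.]
barrel_wide_a 0.84 [363. 336.  56.  55.] [ 407. -247.   40.]
barrel_wide_a 0.79 [181. 241.  56.  41.] [427. 224.  39.]
barrel_slim_a 0.84 [257. 291.  40.  44.] [399.  -8.  32.]
barrel_slim_a 0.65 [458. 328.  25.  55.] [ 528. -380.   31.]
gate_knob 0.91 [318. 245. 136.  54.] [563. -44.  54.]
gate_knob 0.5 [198. 208.  18.  38.] [523. 258.  57.]
drift_pin 0.65 [392. 233.  15.  20.] [ 661. -168.   76.]
drift_pin 0.41 [324. 244. 174. 112.] [570. -55.  58.]
tape_roll 0.69 [451. 271.  49.  46.] [ 702. -294.   -1.]
glue_stick 0.85 [199. 206.  17.  38.] [527. 261.  57.]
```

```bash
python3 - <<'E'
import cv2
a=cv2.imread('pics/top0.png')[150:350,160:490]; cv2.imwrite('pics/top0c.png',cv2.resize(a,None,fx=2.4,fy=2.4,interpolation=cv2.INTER_CUBIC))
E
```

```text
(no output)
```

View pics/top0c.png

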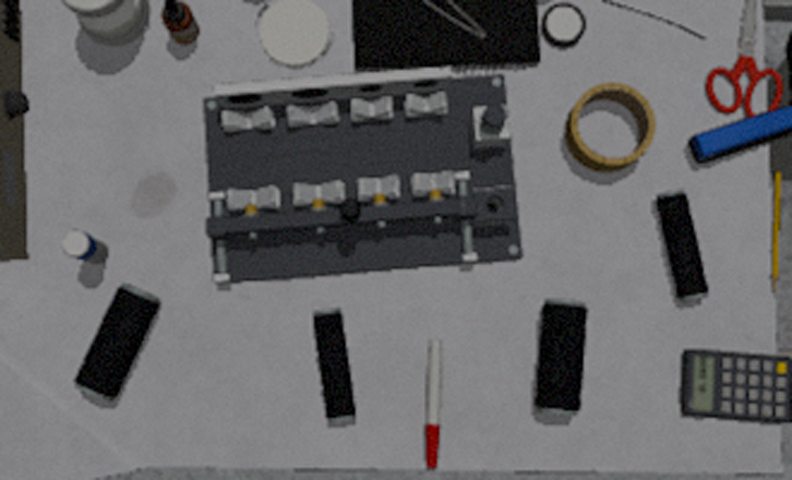

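View pics/scene0.png

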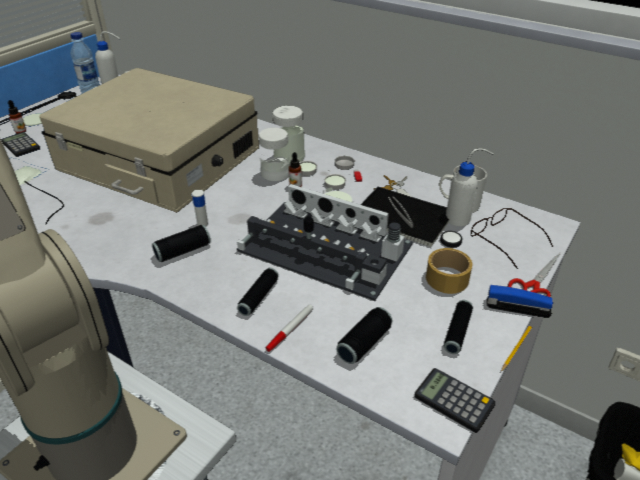

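The top view shows two wide and two slim barrels on the desk. The cradle is at about crop (360,175), turned a few degrees, with the gate partly closed and the pin in its block at (493,118). Next I measure all of these.

```bash
python3 - <<'E'
from h import *
p=ctrl.get_image('top'); C=cloud(p); Z=C[...,2]; D=p['depth']
print('desk z',np.median(Z[300:330,320:360]))
def rect(m,z):
    v,u=np.nonzero(m); P=np.array([onplane(p,a,b,z)[:2] for a,b in zip(u,v)],np.float32)
    (c,wh,a)=cv2.minAreaRect(P); return np.round(c,1),np.round(wh,1),round(a,1),len(u)
g=p['color'].max(-1).astype(int)
# barrels: dark & raised near detections
for n,(u,v),top in (('wA',(208,294),46),('wB',(393,298),46),('sA',(298,303),32),('sB',(445,255),32)):
    m=np.zeros(g.shape,bool); m[v-36:v+36,u-30:u+30]=True
    m&=(Z>top*.55)
    k,l=cv2.connectedComponents(m.astype(np.uint8)); m=l==l[v,u]
    print(n,rect(m,top*.8),np.percentile(Z[m],[50,95]))
# plate
m=(Z>4)&(Z<13)&(g<90); sub=np.zeros_like(m); sub[175:270,240:382]=True; m&=sub
k,l,s,_=cv2.connectedComponentsWithStats(cv2.morphologyEx(m.astype(np.uint8),cv2.MORPH_OPEN,np.ones((2,2))))
m=(l>0)&np.isin(l,[i for i in range(1,k) if s[i,4]>60])
print('plate',rect(m,8))
# wall top, pin
m=(Z>60)&(Z<75)&sub; v,u=np.nonzero(m); P=C[m]; print('z68 pts',len(P)); 
f=P[P[:,0]>650]; 
if len(f): print(rect(m&(C[...,0]>640),68))
m=(Z>80)&(Z<120)&sub; k,l,s,c=cv2.connectedComponentsWithStats(m.astype(np.uint8))
for i in range(1,k): print('hi',s[i,4],np.round(np.median(C[l==i],0)),rect(l==i,np.median(Z[l==i])))
E
```

```text
desk z 0.6873039381619604
wA (array([436.5, 235.9]), array([ 48.3, 121. ]), 67.1, 878) [42.94997346 49.06178845]
wB (array([ 427.2, -236.2]), array([ 46.9, 120.5]), 85.0, 874) [42.74391896 48.73213613]
sA (array([415.9,   5.2]), array([119.8,  31.8]), 9.1, 586) [29.56026394 34.86203035]
sB (array([ 548.7, -370.3]), array([120.1,  33.6]), 11.1, 577) [29.26083108 34.76797496]
plate (array([618.7, -24.3]), array([207.4, 337.6]), 5.5, 5447)
z68 pts 655
(array([711.9, -21.5]), array([310.2,  64.3]), 83.0, 534)
hi 79 [ 675. -160.   88.] (array([ 674.8, -161.5]), array([22.6, 23.3]), 89.8, 79)
hi 72 [570. -12. 107.] (array([571.3, -11.8]), array([22.2, 19.5]), 0.8, 72)
```

```bash
python3 - <<'E'
from h import *
p=ctrl.get_image('wrist'); s=ctrl.read_state(); R=Ro.from_euler('xyz',s['tool_rot'])
print('cam in tool',np.round(R.inv().apply(-p['R'].T@p['t']-s['eef_pos'])), 'cam z axis in tool',np.round(R.inv().apply(p['R'][2]),2),'cam x',np.round(R.inv().apply(p['R'][0]),2),p['camera_matrix'][0])
go(520,-10,330,1.67)
E
```

```text
cam in tool [  72.   -0. -143.] cam z axis in tool [-0.28  0.    0.96] cam x [-0.  1. -0.] [378.24187608   0.         322.68067889]
shift [-16.68 -16.95  -3.29]
turn [-0.   -0.   11.24]
```

```bash
python3 -m crank '[[[-0.83,-0.85,-0.16,0,0,0],[-0.83,-0.85,-0.16,0,0,0],[-0.83,-0.85,-0.16,0,0,0],[-0.83,-0.85,-0.16,0,0,0],[-0.83,-0.85,-0.16,0,0,0],[-0.83,-0.85,-0.16,0,0,0],[-0.83,-0.85,-0.16,0,0,0],[-0.83,-0.85,-0.16,0,0,0],[-0.83,-0.85,-0.16,0,0,0],[-0.83,-0.85,-0.16,0,0,0]]]'
python3 -m crank '[[[-0.83,-0.85,-0.16,0,0,0],[-0.83,-0.85,-0.16,0,0,0],[-0.83,-0.85,-0.16,0,0,0],[-0.83,-0.85,-0.16,0,0,0],[-0.83,-0.85,-0.16,0,0,0],[-0.83,-0.85,-0.16,0,0,0],[-0.83,-0.85,-0.16,0,0,0],[-0.83,-0.85,-0.16,0,0,0],[-0.83,-0.85,-0.16,0,0,0],[-0.83,-0.85,-0.16,0,0,0]]]'
python3 -m crank '[[[0,0,0,0,0,0.94],[0,0,0,0,0,0.94],[0,0,0,0,0,0.94],[0,0,0,0,0,0.94],[0,0,0,0,0,0.94],[0,0,0,0,0,0.94],[0,0,0,0,0,0.94],[0,0,0,0,0,0.94],[0,0,0,0,0,0.94],[0,0,0,0,0,0.94],[0,0,0,0,0,0.94],[0,0,0,0,0,0.94]]]'
python3 -c "
from h import *
go(560,-20,330,1.667);print(ctrl.read_state()['qpos'])"
```

```text
clock: 1.73
eef_pos: [353.8, 301.9, 277.7]
tool_rot: [3.136, -0.005, 2.865]
force: [0.6, -0.2, 0.1]
width: 85.3
clock: 2.57
eef_pos: [529.6, -29.0, 328.9]
tool_rot: [3.13, 0.001, 2.865]
force: [0.7, 0.5, -0.9]
width: 85.7
clock: 3.57
eef_pos: [533.7, -44.0, 331.8]
tool_rot: [3.128, -0.005, 1.608]
force: [-0.2, 0.2, 0.3]
width: 85.5
shift [0.77 0.9  0.08]
turn [ 0.13 -0.04 -0.56]
[-0.33554373  0.3884509   0.53155629  1.71746595 -0.22724292  1.08297235
  0.30560092]
```

```bash
python3 -m crank '[[[0.4,0.45,0.04,0.06,0,-0.28],[0.38,0.45,0.04,0.07,0,-0.28],[0,0,0,0,0,0],[0,0,0,0,0,0]]]'
python3 - <<'E'
from h import *
st(); p=ctrl.get_image('wrist'); save(p,'w1')
for q in ('gate_knob','drift_pin','pin_home','back_stop'):
    for r in ctrl.search_frame(q,p): print(q,round(r['conf'],2),np.round(r['extent']))
for q in [(85,150,68),(85,-140,68),(35,-165,88),(-52,0,8)]:
    print(q)
E
```

```text
clock: 3.9
eef_pos: [559.7, -19.1, 330.3]
tool_rot: [3.141, -0.004, 1.663]
force: [0.3, -0.7, 0.0]
width: 85.3
('clock', np.float64(3.9)) ('eef_pos', array([559.659, -19.076, 330.32 ])) ('tool_rot', array([ 3.141, -0.004,  1.663])) ('force', array([ 0.274, -0.663,  0.04 ])) ('width', np.float64(85.342))
gate_knob 0.6 [336. 183.  36. 294.]
drift_pin 0.9 [408. 322.  28.  30.]
pin_home 0.66 [385. 390.  71.  73.]
pin_home 0.62 [386. 185. 209. 295.]
back_stop 0.94 [384. 185. 209. 297.]
(85, 150, 68)
(85, -140, 68)
(35, -165, 88)
(-52, 0, 8)
```

View pics/w1.png

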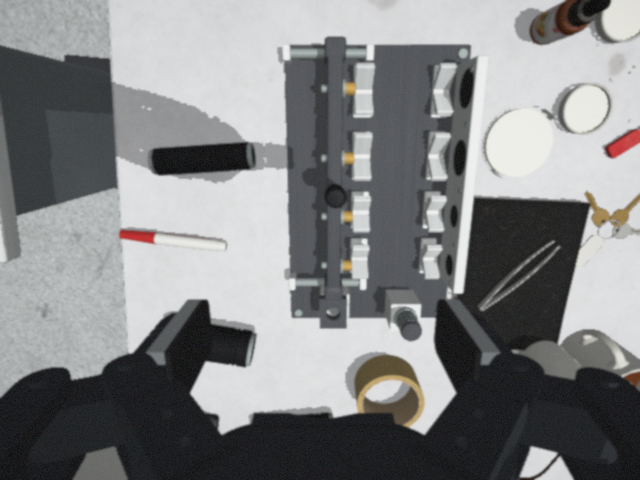

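The wrist view shows the whole cradle: gate bar at column 335, knob at (336,196), pin at (408,325), and white wall top around column 472. Next I fit the cradle frame from the depth.

```bash
python3 - <<'E'
from h import *
p=ctrl.get_image('wrist'); C=cloud(p); 
sub=np.zeros(C.shape[:2],bool); sub[30:345,275:490]=True; sub&=p['depth']>0
P=C[sub]; col=p['color'][sub].astype(int)
o=np.array([620,-1]); 
W=P[(P[:,2]>64)&(P[:,2]<72)&(P[:,0]>670)]
# yaw from wall top
fr=[]
for y in range(-130,130,10):
    w=W[abs(W[:,1]-y)<5]
    if len(w)>5: fr.append((y,np.percentile(w[:,0],5),np.percentile(w[:,0],95),np.median(w[:,2])))
fr=np.array(fr); k=np.polyfit(fr[:,0],fr[:,1],1); yaw=-np.arctan(k[0]); print('yaw wall',np.degrees(yaw),np.degrees(np.arctan(np.polyfit(fr[:,0],fr[:,2],1)[0])),fr[:,3].mean())
R=np.array([[np.cos(yaw),-np.sin(yaw)],[np.sin(yaw),np.cos(yaw)]])
def loc(Q): return (Q[:,:2]-o)@R
w=loc(W); print('wall x',np.percentile(w[:,0],[3,10,50,90,97]),'y',np.percentile(w[:,1],[1,99]))
L=loc(P)
def hist(m,n,ax=0): 
    h,e=np.histogram(L[m][:,ax],bins=np.arange(-200,180,4)); print(n,[(int(a),int(b)) for a,b in zip(e,h) if b>8])
s=(P[:,2]>22)&(P[:,2]<50)&(abs(L[:,1])<125)&(L[:,0]>-40)
hist(s,'saddle x'); hist(s&(L[:,0]<5),'front saddles y',1)
g=(P[:,2]>52)&(P[:,2]<62)&(L[:,0]<-30); hist(g,'gate bar x'); print(np.median(P[g][:,2]))
m=(P[:,2]>5)&(P[:,2]<12); print('plate z',np.median(P[m][:,2]),'x',np.percentile(L[m][:,0],[.5,99.5]),'y',np.percentile(L[m][:,1],[.5,99.5]))
n=(P[:,2]>84)&(P[:,2]<95); print('pin',np.median(P[n],0),np.median(L[n],0),n.sum(), (L[n].min(0)+L[n].max(0))/2)
n=(P[:,2]>103)&(P[:,2]<113); print('knob',np.median(P[n],0),np.median(L[n],0),n.sum(),(L[n].min(0)+L[n].max(0))/2)
e=(P[:,2]>47)&(P[:,2]<57)&(L[:,1]<-125)&(L[:,1]>-190); hist(e,'ear/block x'); hist(e,'y',1)
E
```

```text
yaw wall 5.365055597894076 -5.312864154338456 67.79418238444416
wall x [88.4029241  88.9185033  93.40252737 98.6784264  99.66898184] y [-153.93626884  124.91623555]
saddle x [(-40, 40), (-36, 45), (-32, 37), (-28, 433), (-24, 472), (-20, 492), (-16, 477), (-12, 480), (-8, 59), (60, 346), (64, 487), (68, 475), (72, 477), (76, 472), (80, 32), (84, 91), (88, 1718)]
front saddles y [(-124, 14), (-120, 46), (-116, 68), (-112, 64), (-108, 67), (-104, 63), (-100, 43), (-96, 54), (-92, 37), (-88, 37), (-84, 50), (-80, 35), (-64, 16), (-60, 50), (-56, 68), (-52, 68), (-48, 69), (-44, 63), (-40, 50), (-36, 54), (-32, 52), (-28, 52), (-24, 54), (-20, 49), (0, 51), (4, 70), (8, 71), (12, 71), (16, 26), (20, 13), (32, 24), (36, 68), (40, 54), (44, 73), (48, 56), (52, 34), (68, 15), (72, 71), (76, 72), (80, 54), (84, 70), (88, 22), (92, 23), (104, 21), (108, 71), (112, 94), (116, 79), (120, 73), (124, 19)]
gate bar x [(-68, 47), (-64, 86), (-60, 737), (-56, 894), (-52, 895), (-48, 931), (-44, 554), (-40, 112), (-36, 72), (-32, 20)]
57.66465244451135
plate z 8.047152889317719 x [-105.39157764  142.54197768] y [-188.34526444  147.14848813]
pin [ 672.44117447 -160.74167264   87.67091883] [  37.02563219 -164.09113841] 366 [ -5.18310354 -87.83867204]
knob [570.25953452 -12.58143492 107.53391004] [-50.97311284  -7.02402201] 364 [-50.40988869  -7.34425422]
ear/block x [(-68, 93), (-64, 95), (-60, 79), (-56, 79), (-52, 56), (-48, 68), (-44, 94), (-40, 107), (-36, 61), (20, 103), (24, 81), (28, 39), (32, 25), (36, 24), (40, 26), (44, 24), (48, 33), (52, 51)]
y [(-184, 51), (-180, 92), (-176, 98), (-172, 105), (-168, 76), (-164, 70), (-160, 96), (-156, 158), (-152, 210), (-148, 86), (-144, 58), (-140, 11), (-136, 10), (-132, 11), (-128, 11)]
```

```bash
cat >> h.py <<'E'
O=np.array([622.6,-2.5]); YAW=0.0934
RC=np.array([[np.cos(YAW),-np.sin(YAW)],[np.sin(YAW),np.cos(YAW)]])
def cr(x,y): return O+RC@np.array([x,y])
E
python3 - <<'E'
from h import *
print(cr(-52,-5.4)); go(570.3,-12.4,78,1.664)
E
```

```text
[571.33027474 -12.72620515]
shift [0.17 0.38 8.42]
turn [ 0.01 -0.04 -0.03]
```

```bash
python3 -m crank '[[[0.17,0.38,0.9,0,0,0],[0,0,0.95,0,0,0],[0,0,0.95,0,0,0],[0,0,0.95,0,0,0],[0,0,0.95,0,0,0],[0,0,0.95,0,0,0],[0,0,0.95,0,0,0],[0,0,0.8,0,0,0],[0,0,0.5,0,0,0],[0,0,0.2,0,0,0],[0,0,0,0,0,0]]]'
python3 -c "
from h import *
go(570.3,-12.4,78,1.664)"
```

```text
clock: 5.12
eef_pos: [574.3, -17.5, 82.8]
tool_rot: [3.129, -0.002, 1.653]
force: [-0.3, -0.2, -0.6]
width: 85.4
shift [ 0.18 -0.12  0.16]
turn [ 0.12 -0.02 -0.1 ]
```

```bash
python3 -m crank '[[[0.18,-0.12,0.14,0.1,0,-0.1],[0,0,0,0,0,0]]]' 
python3 -m crank '[[[0,0,0,0,0,0],[0,0,0,0,0,0],[0,0,0,0,0,0],[0,0,0,0,0,0],[0,0,0,0,0,0],[0,0,0,0,0,0],[0,0,0,0,0,0],[0,0,0,0,0,0]]]' 0.8
python3 -m crank '[[[0,-0.3,0,0,0,0],[0,-0.3,0,0,0,0],[0,-0.3,0,0,0,0],[0,-0.3,0,0,0,0],[0,-0.2,0,0,0,0],[0,-0.2,0,0,0,0],[0,-0.1,0,0,0,0],[0,-0.1,0,0,0,0],[0,0,0,0,0,0]]]'
python3 -c "
from h import *
go(*cr(-99,-5.4),78,1.664)"
```

```text
clock: 5.28
eef_pos: [570.5, -12.7, 79.5]
tool_rot: [3.139, -0.002, 1.664]
force: [-0.2, 1.1, 0.1]
width: 85.4
clock: 5.95
eef_pos: [573.3, -12.2, 84.1]
tool_rot: [3.131, -0.002, 1.665]
force: [-0.3, 0.5, -0.1]
width: 19.5
clock: 6.7
eef_pos: [528.3, -16.5, 84.1]
tool_rot: [3.105, 0.004, 1.667]
force: [0.2, -0.9, 2.2]
width: 19.5
shift [-0.01 -0.13  0.2 ]
turn [0.35 0.03 0.03]
```

```bash
python3 -m crank '[[[0,-0.1,0,0,0,0],[0,-0.1,0,0,0,0],[0,-0.1,0,0,0,0],[0,0,0,0,0,0]]]'
python3 -c "
from h import *
go(*cr(-98,-5.4),78,1.664)"
```

```text
clock: 7.03
eef_pos: [528.4, -16.5, 84.1]
tool_rot: [3.086, 0.007, 1.669]
force: [1.9, -0.8, 2.2]
width: 19.4
shift [-0.01 -0.11  0.2 ]
turn [0.53 0.07 0.05]
```

```bash
python3 -m crank '[[[0,0.03,0,0,0,0],[0,0,0,0,0,0],[0,0,0,0,0,0],[0,0,0,0,0,0],[0,0,-0.9,0,0,0],[0,0,-0.9,0,0,0],[0,0,-0.9,0,0,0]]]' -1
python3 -m crank '[[[0,-0.9,0,0,0,0.95],[0,-0.9,0,0,0,0.95],[0,-0.9,0,0,0,0.95],[0,0,-0.5,0,0,0.95],[0,0,-0.5,0,0,0.95],[0,0,0,0,0,0.95],[0,0,0,0,0,0.95],[0,0,0,0,0,0.95],[0,0,0,0,0,0.95],[0,0,0,0,0,0.95],[0,0,0,0,0,0.95],[0,0,0,0,0,0.95]]]'
python3 -c "
from h import *
st();go(416,5.2,150,np.radians(9.1));print(ctrl.read_state()['qpos'])"
```

```text
clock: 7.62
eef_pos: [514.1, -17.3, 161.3]
tool_rot: [3.11, 0.005, 1.666]
force: [0.2, 0.5, -0.2]
width: 85.5
clock: 8.62
eef_pos: [422.3, -16.9, 194.9]
tool_rot: [3.134, -0.035, 0.411]
force: [-0.4, 0.5, -0.0]
width: 85.3
('clock', np.float64(8.617)) ('eef_pos', array([422.347, -16.904, 194.937])) ('tool_rot', array([ 3.134, -0.035,  0.411])) ('force', array([-0.434,  0.468, -0.049])) ('width', np.float64(85.281))
shift [ 0.05 -0.77  1.49]
turn [ 0.03 -0.34  2.4 ]
[-0.62047147  0.47680629  0.85112059  2.2031677  -0.61324625  0.66918603
 -0.49674865]
```

```bash
python3 -m crank '[[[0,-0.3,0.5,0,-0.1,0.8],[0,-0.3,0.5,0,-0.1,0.8],[0,-0.1,0.45,0,-0.1,0.8],[0,0,0,0,0,0]]]'
python3 - <<'E'
from h import *
st();print(ctrl.read_state()['qpos'])
p=ctrl.get_image('wrist'); save(p,'w2')
C=cloud(p); Z=C[...,2]
for q in ('barrel_slim_a','barrel_wide_a'):
  for r in ctrl.search_frame(q,p):
    e=np.round(r['extent']).astype(int); print(q,round(r['conf'],2),e,world(p,e[0],e[1]))
t=ctrl.get_image('top'); C=cloud(t)
for q in ('barrel_slim_a','barrel_wide_a'):
  for r in ctrl.search_frame(q,t):
    e=np.round(r['extent']).astype(int); print('top',q,round(r['conf'],2),e,world(t,e[0],e[1]))
go(415.9,5.2,150,np.radians(9.1))
E
```

```text
clock: 8.95
eef_pos: [414.7, 3.5, 150.7]
tool_rot: [3.14, -0.005, 0.141]
force: [-1.0, 0.8, -0.9]
width: 85.4
('clock', np.float64(8.95)) ('eef_pos', array([414.668,   3.544, 150.675])) ('tool_rot', array([ 3.14 , -0.005,  0.141])) ('force', array([-1.033,  0.786, -0.902])) ('width', np.float64(85.364))
[-0.64167377  0.58264505  0.83715028  2.24453041 -0.77383988  0.62472678
 -0.65631069]
barrel_slim_a 0.71 [322 224  44 166] [418.24082656   4.62607706  31.68457406]
barrel_wide_a 0.74 [609 259  62 163] [ 419.05945018 -216.48761702   20.96831723]
barrel_wide_a 0.65 [ 32 149  64 186] [441.94350107 208.2236205   28.50923434]
barrel_wide_a 0.34 [378  56 520  98] [520.35684672  -8.33027735  94.08563006]
top barrel_slim_a 0.73 [445 255  25  44] [ 538.47172535 -372.15264944   30.88867763]
top barrel_wide_a 0.84 [208 294  38  47] [430.95192126 232.02515733  47.85284885]
top barrel_wide_a 0.7 [393 299  19  52] [ 423.85866711 -233.61213419   47.71584168]
top barrel_wide_a 0.37 [312 221 136  89] [628.63740182 -26.81320643   5.81858659]
shift [-0.02 -0.1   0.1 ]
turn [ 0.01 -0.1  -0.15]
```

View pics/w2.png

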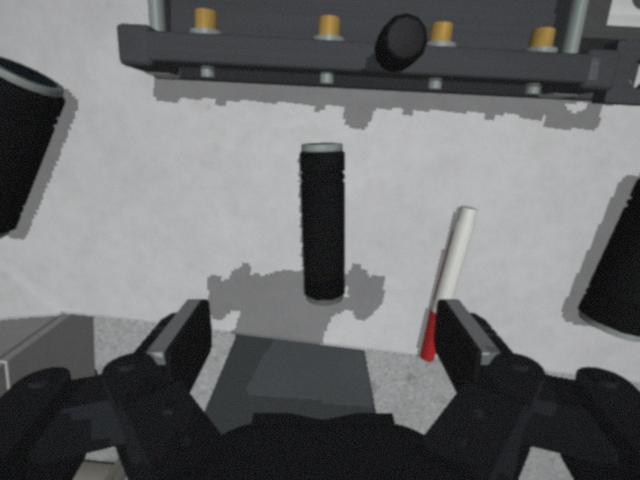

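The slim barrel is centred between the fingers (barrel at pixels (322,224)) and aligned with them, so I descend.

```bash
python3 -m crank '[[[0,-0.1,0.8,0,-0.1,-0.1],[0,0,0.8,0,0,0],[0,0,0.8,0,0,0],[0,0,0.8,0,0,0],[0,0,0.7,0,0,0],[0,0,0.4,0,0,0],[0,0,0.2,0,0,0],[0,0,0,0,0,0]]]'
python3 -c "
from h import *
st();go(416.5,5,3,np.radians(9.1))"
```

```text
clock: 9.92
eef_pos: [427.2, 5.8, 22.1]
tool_rot: [-3.137, -0.009, 0.159]
force: [0.4, -0.8, 0.2]
width: 85.3
('clock', np.float64(9.917)) ('eef_pos', array([427.231,   5.769,  22.071])) ('tool_rot', array([-3.137, -0.009,  0.159])) ('force', array([ 0.392, -0.751,  0.159])) ('width', np.float64(85.334))
shift [-0.36 -0.03  0.63]
turn [-0.04 -0.09 -0.  ]
```

```bash
python3 -m crank '[[[-0.36,-0.03,0.3,0,-0.1,0],[-0.05,0,0.3,0,0,0],[0,0,0.05,0,0,0],[0,0,0,0,0,0]]]'
python3 -m crank '[[[0,0,0,0,0,0],[0,0,0,0,0,0],[0,0,0,0,0,0],[0,0,0,0,0,0],[0,0,0,0,0,0],[0,0,0,0,0,0],[0,0,0,0,0,0]]]' 1
python3 -c "
from h import *
st()"
```

```text
clock: 10.25
eef_pos: [423.5, 2.6, 10.9]
tool_rot: [-3.141, 0.012, 0.159]
force: [-0.6, -0.0, 0.3]
width: 85.6
clock: 10.83
eef_pos: [424.3, 3.1, 12.4]
tool_rot: [3.14, 0.009, 0.16]
force: [0.3, 0.1, -1.9]
width: 30.3
('clock', np.float64(10.833)) ('eef_pos', array([424.336,   3.127,  12.44 ])) ('tool_rot', array([3.14 , 0.009, 0.16 ])) ('force', array([ 0.28 ,  0.092, -1.865])) ('width', np.float64(30.305))
```

```bash
python3 -m crank '[[[0,0,-0.5,0,0,0],[0,0,-0.9,0,0,0],[0,0,-0.9,0,0,0],[0,0,-0.9,0,0,0],[0.3,0,-0.9,0,0,0],[0.3,0,-0.5,0,0,0]]]'
python3 - <<'E'
from h import *
st();go(*cr(20,-38),130,YAW)
p=ctrl.get_image('wrist'); save(p,'w3')
for r in ctrl.search_frame('barrel_slim_a',p): print(r, proj(p,[0,0,0]))
E
```

```text
clock: 11.33
eef_pos: [437.7, 5.3, 152.2]
tool_rot: [-3.14, 0.024, 0.155]
force: [1.1, -0.4, -2.0]
width: 29.9
('clock', np.float64(11.333)) ('eef_pos', array([437.674,   5.333, 152.155])) ('tool_rot', array([-3.14 ,  0.024,  0.155])) ('force', array([ 1.136, -0.429, -2.002])) ('width', np.float64(29.935))
shift [6.65 2.52 0.58]
turn [-0.01  0.23  0.59]
{'extent': [323.8, 299.2, 90.6, 240.3], 'conf': 0.95} [268.59384988 580.75140965]
```

View pics/w3.png

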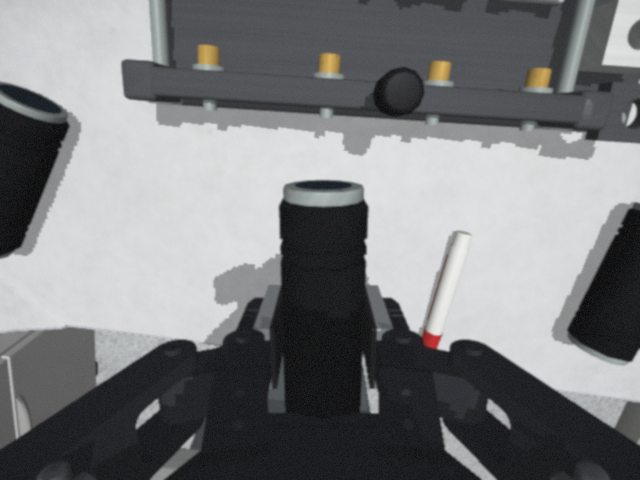

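The barrel is held level and straight in the pads, with its ring at pixel (323,190). I carry it to the left slim lane.

```bash
python3 -m crank '[[[0.74,0.28,0,0,0.05,0.1],[0.74,0.28,0,0,0.05,0.1],[0.74,0.28,0,0,0.05,0.1],[0.74,0.28,0,0,0.05,0.1],[0.74,0.28,0,0,0.05,0.1],[0.74,0.28,0,0,0,0.1],[0.74,0.28,0,0,0,0],[0.74,0.28,0,0,0,0],[0.6,0.2,0,0,0,0],[0,0,0,0,0,0]]]'
python3 -c "
from h import *
st();go(*cr(20,-38),75,YAW)"
```

```text
clock: 12.27
eef_pos: [637.4, -41.0, 132.4]
tool_rot: [-3.126, 0.017, 0.093]
force: [1.1, -0.2, -1.4]
width: 30.1
('clock', np.float64(12.267)) ('eef_pos', array([637.359, -40.969, 132.387])) ('tool_rot', array([-3.126,  0.017,  0.093])) ('force', array([ 1.055, -0.243, -1.355])) ('width', np.float64(30.092))
shift [ 0.33 -0.03  1.91]
turn [-0.15  0.16 -0.01]
```

```bash
python3 -m crank '[[[0.2,-0.03,0.6,-0.1,0.15,0],[0,0,0.6,0,0,0],[0,0,0.5,0,0,0],[0,0,0.3,0,0,0],[0,0,0,0,0,0]]]'
python3 -c "
from h import *
st();go(*cr(20,-38),44,YAW)"
```

```text
clock: 12.68
eef_pos: [636.6, -39.4, 61.6]
tool_rot: [-3.131, 0.011, 0.089]
force: [-0.6, 0.3, -1.7]
width: 30.6
('clock', np.float64(12.683)) ('eef_pos', array([636.636, -39.402,  61.6  ])) ('tool_rot', array([-3.131,  0.011,  0.089])) ('force', array([-0.611,  0.297, -1.705])) ('width', np.float64(30.607))
shift [0.32 0.   0.58]
turn [-0.1   0.11 -0.05]
```

```bash
python3 -m crank '[[[0.2,0,0.25,-0.1,0.1,-0.05],[0.05,0,0.2,0,0,0],[0,0,0.05,0,0,0],[0,0,0,0,0,0]]]'
python3 -c "
from h import *
st();go(*cr(20,-38),42,YAW)"
```

```text
clock: 13.02
eef_pos: [643.2, -38.4, 44.5]
tool_rot: [-3.141, 0.002, 0.093]
force: [-0.8, 0.7, -1.8]
width: 30.1
('clock', np.float64(13.017)) ('eef_pos', array([643.182, -38.413,  44.514])) ('tool_rot', array([-3.141e+00,  2.000e-03,  9.300e-02])) ('force', array([-0.823,  0.724, -1.767])) ('width', np.float64(30.095))
shift [0.1  0.01 0.08]
turn [-0.01  0.02  0.  ]
```

```bash
python3 -m crank '[[[0,0,0.08,0,0,0],[0,0,0.05,0,0,0],[0,0,0,0,0,0]]]'
python3 -m crank '[[[0.15,0,0,0,0,0],[0.15,0,0,0,0,0],[0.1,0,0,0,0,0],[0,0,0,0,0,0]]]'
python3 -c "
from h import *
st();go(*cr(33,-38),42,YAW)"
```

```text
clock: 13.27
eef_pos: [644.1, -39.2, 42.9]
tool_rot: [3.141, -0.001, 0.094]
force: [0.2, -0.0, -0.9]
width: 30.0
clock: 13.6
eef_pos: [658.6, -37.7, 44.1]
tool_rot: [3.141, -0.004, 0.094]
force: [0.5, 0.2, -1.4]
width: 30.1
('clock', np.float64(13.6)) ('eef_pos', array([658.572, -37.723,  44.065])) ('tool_rot', array([ 3.141, -0.004,  0.094])) ('force', array([ 0.479,  0.213, -1.354])) ('width', np.float64(30.077))
shift [ 0.02 -0.01  0.07]
turn [ 0.   -0.04  0.01]
```

```bash
python3 -m crank '[[[0.08,0,0.05,0,0,0],[0.08,0,0.05,0,0,0],[0,0,0,0,0,0]]]'
python3 -m crank '[[[0.06,0,0.05,0,0,0],[0.06,0,0.03,0,0,0],[0,0,0,0,0,0]]]'
python3 -c "
from h import *
go(*cr(33,-38),42,YAW)"
```

```text
clock: 13.85
eef_pos: [661.7, -37.4, 42.7]
tool_rot: [-3.14, 0.001, 0.095]
force: [0.6, 0.5, -0.2]
width: 30.2
clock: 14.1
eef_pos: [662.1, -37.3, 42.5]
tool_rot: [-3.137, 0.008, 0.096]
force: [0.1, -0.1, -0.0]
width: 30.2
shift [-0.1  -0.01  0.02]
turn [-0.04  0.07  0.02]
```

```bash
python3 -m crank '[[[0.2,0,0,0,0,0],[0.3,0,0,0,0,0]]]'
python3 -c "
from h import *
go(*cr(33,-38),42,YAW)"
```

```text
clock: 14.27
eef_pos: [662.8, -37.3, 42.3]
tool_rot: [-3.131, 0.036, 0.094]
force: [-29.2, 0.6, 27.4]
width: 30.3
shift [-0.13 -0.01  0.01]
turn [-0.1   0.35  0.  ]
```

```bash
python3 -m crank '[[[0,0,0,0,0,0],[0,0,0,0,0,0],[0,0,0,0,0,0]]]' -0.08
python3 -m crank '[[[0,0,-0.3,0,0,0],[0,0,-0.6,0,-0.2,0],[0,0,-0.9,0,0,0],[0,0,-0.9,0,0,0],[0,0,-0.9,0,0,0],[0,0,-0.9,0,0,0]]]'
python3 - <<'E'
from h import *
st();go(548.7,-370.3,180,np.radians(11.1)); print(ctrl.read_state()['qpos'])
t=ctrl.get_image('top'); 
for q in ('barrel_slim_a','barrel_wide_a'):
  for r in ctrl.search_frame(q,t):
    if r['conf']>.4: e=np.round(r['extent']).astype(int); print('top',q,round(r['conf'],2),e,world(t,e[0],e[1]))
E
```

```text
clock: 14.52
eef_pos: [661.6, -38.0, 41.6]
tool_rot: [-3.131, 0.04, 0.092]
force: [-0.0, -0.2, 0.2]
width: 46.0
clock: 15.02
eef_pos: [669.6, -36.6, 176.2]
tool_rot: [-3.13, 0.067, 0.094]
force: [0.8, -0.1, 0.3]
width: 45.9
('clock', np.float64(15.017)) ('eef_pos', array([669.63 , -36.601, 176.228])) ('tool_rot', array([-3.13 ,  0.067,  0.094])) ('force', array([ 0.84 , -0.132,  0.295])) ('width', np.float64(45.873))
shift [-5.05 10.7   0.09]
turn [-0.14  0.64 -0.96]
[-0.38311403  0.88386294  0.79928094  1.44680019 -0.63883287  1.15801347
 -0.94870678]
top barrel_slim_a 0.83 [317 210  17  47] [646.85065033 -40.06994004  62.18977911]
top barrel_slim_a 0.75 [444 253  21  46] [ 543.67255307 -369.78552013   30.66089059]
top barrel_wide_a 0.91 [394 299  19  48] [ 423.97423449 -236.91109057   42.89576475]
top barrel_wide_a 0.48 [216 296   8  16] [426.75961332 217.93800264  19.2136526 ]
```

```bash
python3 -m crank '[[[-0.46,0.97,0,0,0.1,-0.08],[-0.46,0.97,0,0,0.1,-0.08],[-0.46,0.97,0,0,0.1,-0.08],[-0.46,0.97,0,0,0.1,-0.08],[-0.46,0.97,0,0,0.1,-0.08],[-0.46,0.97,0,0,0.1,-0.08],[-0.46,0.97,0,0,0,-0.08],[-0.46,0.97,0,0,0,-0.08],[-0.46,0.97,0,0,0,-0.08],[-0.46,0.97,0,0,0,-0.08],[-0.46,0.97,0,0,0,-0.08],[0,0,0,0,0,0]]]' -1
python3 - <<'E'
from h import *
st();go(548.7,-370.3,100,np.radians(11.1)); print(ctrl.read_state()['qpos'])
E
```

```text
clock: 16.17
eef_pos: [564.0, -379.5, 163.0]
tool_rot: [-3.121, 0.0, 0.204]
force: [-0.9, -1.7, 0.4]
width: 85.3
('clock', np.float64(16.167)) ('eef_pos', array([ 564.014, -379.466,  163.012])) ('tool_rot', array([-3.121,  0.   ,  0.204])) ('force', array([-0.896, -1.663,  0.389])) ('width', np.float64(85.264))
shift [-0.44 -0.36  2.11]
turn [-0.19  0.    0.1 ]
[ 0.19124852  0.85631168  0.70846229  1.48766868 -0.61881579  1.04636436
 -0.31215908]
```

```bash
python3 -m crank '[[[-0.44,-0.36,0.5,-0.19,0,0.1],[0,0,0.6,0,0,0],[0,0,0.3,0,0,0],[0,0,0,0,0,0]]]'
cat >> h.py <<'E'
def barrel(top):
    "nearest raised dark body to TCP in wrist picture -> centre, axis angle, size"
    p=ctrl.get_image('wrist'); C=cloud(p); s=ctrl.read_state(); T=s['eef_pos']
    m=(C[...,2]>top*.5)&(C[...,2]<top+8)&(p['depth']>0)&(np.hypot(C[...,0]-T[0],C[...,1]-T[1])<85)
    k,l,S,_=cv2.connectedComponentsWithStats(m.astype(np.uint8)); i=1+np.argmax(S[1:,4])
    P=C[l==i]; (c,wh,a)=cv2.minAreaRect(P[:,:2].astype(np.float32))
    if wh[0]<wh[1]: a-=90
    print('barrel',np.round(c,1),np.round(wh,1),round(a,1),'top',np.round(np.percentile(P[:,2],95)),len(P)); return c,a
E
python3 - <<'E'
from h import *
st();c,a=barrel(32);go(*c,4,np.radians(a))
go(548.7,-370.3,4,np.radians(11.1))
E
```

```text
clock: 16.5
eef_pos: [545.4, -374.6, 117.1]
tool_rot: [3.141, 0.003, 0.185]
force: [0.5, 0.3, 0.5]
width: 85.5
('clock', np.float64(16.5)) ('eef_pos', array([ 545.371, -374.637,  117.079])) ('tool_rot', array([3.141e+00, 3.000e-03, 1.850e-01])) ('force', array([0.524, 0.3  , 0.511])) ('width', np.float64(85.468))
barrel [ 546.8 -374. ] [120.6  32. ] 11.0 top 33.0 8760
shift [ 0.04 -0.03  3.79]
turn [ 0.01  0.02 -0.06]
shift [ 0.13 -0.13  3.79]
turn [ 0.01  0.02 -0.07]
```

Wrist measurement gives 120.6 x 32 mm at 11.0°, which matches. I grip it.

```bash
python3 -m crank '[[[0.04,-0.03,0.7,0,0,-0.06],[0,0,0.7,0,0,0],[0,0,0.7,0,0,0],[0,0,0.6,0,0,0],[0,0,0.4,0,0,0],[0,0,0.3,0,0,0],[0,0,0.15,0,0,0],[0,0,0,0,0,0]]]'
python3 -c "
from h import *
st();go(546.8,-374,5,np.radians(11))"
```

```text
clock: 17.22
eef_pos: [556.3, -374.8, 12.0]
tool_rot: [3.132, -0.008, 0.201]
force: [-0.1, 1.0, 0.4]
width: 85.3
('clock', np.float64(17.217)) ('eef_pos', array([ 556.301, -374.792,   12.031])) ('tool_rot', array([ 3.132, -0.008,  0.201])) ('force', array([-0.095,  1.009,  0.417])) ('width', np.float64(85.273))
shift [-0.31 -0.09  0.23]
turn [ 0.09 -0.08  0.08]
```

```bash
python3 -m crank '[[[-0.2,-0.05,0.15,0.09,-0.08,0.08],[-0.1,-0.03,0.08,0,0,0],[0,0,0,0,0,0]]]'
python3 -m crank '[[[0,0,0,0,0,0],[0,0,0,0,0,0],[0,0,0,0,0,0],[0,0,0,0,0,0],[0,0,0,0,0,0],[0,0,0,0,0,0],[0,0,0,0,0,0],[0,0,0,0,0,0]]]' 1
python3 -m crank '[[[0,0,-0.5,0,0,0],[0,0,-0.9,0,0,0],[0,0,-0.9,0,0,0],[0,0,-0.9,0,0,0],[0,0,-0.9,0,0,0],[0,0,-0.5,0,0,0],[0,0,0,0,0,0]]]'
python3 -c "
from h import *
go(*cr(5,-98),150,YAW)"
```

```text
clock: 17.47
eef_pos: [547.6, -375.2, 6.6]
tool_rot: [3.14, -0.001, 0.192]
force: [-0.6, -0.3, 1.1]
width: 85.2
clock: 18.13
eef_pos: [548.4, -376.3, 9.3]
tool_rot: [3.138, -0.004, 0.192]
force: [0.3, 0.1, -0.6]
width: 30.1
clock: 18.72
eef_pos: [545.6, -375.0, 155.5]
tool_rot: [3.141, 0.001, 0.19]
force: [-0.3, -0.6, -2.0]
width: 30.5
shift [ 4.71 -8.44  0.18]
turn [0.   0.01 0.92]
```

```bash
python3 -m crank '[[[0.47,-0.84,0,0,0,0.1],[0.47,-0.84,0,0,0,0.1],[0.47,-0.84,0,0,0,0.1],[0.47,-0.84,0,0,0,0.1],[0.47,-0.84,0,0,0,0.1],[0.47,-0.84,0,0,0,0.1],[0.47,-0.84,0,0,0,0.1],[0.47,-0.84,0,0,0,0.1],[0.47,-0.84,0,0,0,0.1],[0.47,-0.84,0,0,0,0],[0,0,0,0,0,0]]]'
python3 -c "
from h import *
st();go(*cr(12,-98),75,YAW)"
```

```text
clock: 19.63
eef_pos: [649.9, -96.0, 151.4]
tool_rot: [3.141, 0.007, 0.081]
force: [0.6, 1.3, -2.1]
width: 30.3
('clock', np.float64(19.633)) ('eef_pos', array([649.88 , -96.028, 151.386])) ('tool_rot', array([3.141, 0.007, 0.081])) ('force', array([ 0.588,  1.343, -2.143])) ('width', np.float64(30.327))
shift [-0.2   0.08  2.55]
turn [ 0.    0.07 -0.12]
```

```bash
python3 -m crank '[[[-0.2,0.08,0.6,0,0.07,-0.12],[0,0,0.7,0,0,0],[0,0,0.6,0,0,0],[0,0,0.4,0,0,0],[0,0,0.1,0,0,0],[0,0,0,0,0,0]]]'
python3 -c "
from h import *
st();go(*cr(12,-98),42,YAW)"
```

```text
clock: 20.13
eef_pos: [643.3, -93.6, 73.9]
tool_rot: [-3.14, 0.002, 0.102]
force: [-1.0, 0.2, -0.9]
width: 30.3
('clock', np.float64(20.133)) ('eef_pos', array([643.262, -93.564,  73.946])) ('tool_rot', array([-3.14e+00,  2.00e-03,  1.02e-01])) ('force', array([-0.959,  0.18 , -0.886])) ('width', np.float64(30.322))
shift [-0.    0.18  1.06]
turn [-0.02  0.02  0.08]
```

```bash
python3 -m crank '[[[0,0.15,0,0,0,0.08],[0,0,0,0,0,0],[0,0,0.35,0,0,0],[0,0,0.35,0,0,0],[0,0,0.2,0,0,0],[0,0,0,0,0,0]]]'
python3 -c "
from h import *
st();go(*cr(12,-98),39,YAW)"
```

```text
clock: 20.63
eef_pos: [645.7, -100.8, 47.7]
tool_rot: [3.141, -0.003, 0.091]
force: [-0.5, 1.5, -0.6]
width: 30.5
('clock', np.float64(20.633)) ('eef_pos', array([ 645.708, -100.79 ,   47.749])) ('tool_rot', array([ 3.141e+00, -3.000e-03,  9.100e-02])) ('force', array([-0.453,  1.543, -0.649])) ('width', np.float64(30.469))
shift [-0.06 -0.07  0.29]
turn [ 0.   -0.03 -0.02]
```

```bash
python3 -m crank '[[[0,-0.07,0.15,0,0,0],[0,0,0.1,0,0,0],[0,0,0.06,0,0,0],[0,0,0,0,0,0]]]'
python3 -m crank '[[[0.2,0,0,0,0,0],[0.1,0,0.03,0,0,0],[0.1,0,0.03,0,0,0],[0,0,0,0,0,0]]]'
python3 -m crank '[[[0.1,0,0.03,0,0,0],[0.1,0,0.02,0,0,0],[0.1,0,0,0,0,0]]]'
python3 -c "
from h import *
st();go(*cr(26.6,-98),39,YAW)"
```

```text
clock: 20.97
eef_pos: [646.0, -99.2, 39.4]
tool_rot: [3.141, -0.004, 0.092]
force: [0.1, 0.2, -1.5]
width: 30.5
clock: 21.3
eef_pos: [655.9, -98.0, 39.3]
tool_rot: [-3.14, 0.002, 0.092]
force: [-0.3, 0.1, -1.3]
width: 30.5
clock: 21.55
eef_pos: [658.7, -97.8, 39.1]
tool_rot: [-3.136, 0.015, 0.092]
force: [-9.8, 0.6, 5.2]
width: 30.6
('clock', np.float64(21.55)) ('eef_pos', array([658.672, -97.802,  39.095])) ('tool_rot', array([-3.136,  0.015,  0.092])) ('force', array([-9.803,  0.641,  5.237])) ('width', np.float64(30.574))
shift [-0.01 -0.01  0.  ]
turn [-0.05  0.15 -0.02]
```

```bash
python3 -m crank '[[[0.15,0,0,0,0,0]]]'; python3 -m crank '[[[0,0,0,0,0,0],[0,0,0,0,0,0],[0,0,0,0,0,0]]]' -0.08
python3 -m crank '[[[0,0,-0.3,0,0,0],[0,0,-0.6,0,-0.2,0],[0,0,-0.9,0,0,0],[0,0,-0.9,0,0,0],[0,0,-0.9,0,0,0],[0,0,-0.9,0,0,0]]]'
python3 - <<'E'
from h import *
st();go(427.2,-236.2,150,np.radians(-5)); print(ctrl.read_state()['qpos'])
E
```

```text
clock: 21.63
eef_pos: [658.6, -97.8, 39.0]
tool_rot: [-3.134, 0.024, 0.091]
force: [-16.5, 1.3, 12.4]
width: 30.9
clock: 21.88
eef_pos: [659.1, -98.1, 38.5]
tool_rot: [-3.134, 0.025, 0.091]
force: [0.2, 0.4, -0.1]
width: 46.3
clock: 22.38
eef_pos: [664.3, -96.2, 173.5]
tool_rot: [-3.133, 0.054, 0.092]
force: [0.9, -0.1, -0.9]
width: 46.1
('clock', np.float64(22.383)) ('eef_pos', array([664.313, -96.183, 173.549])) ('tool_rot', array([-3.133,  0.054,  0.092])) ('force', array([ 0.862, -0.101, -0.873])) ('width', np.float64(46.063))
shift [-8.25  3.93  1.2 ]
turn [-0.04  0.52  1.71]
[-0.30007267  0.8807895   0.79867823  1.46257536 -0.64211961  1.13237113
 -0.85754689]
```

```bash
python3 -m crank '[[[-0.8,0.38,0,0,0.05,0.1],[-0.8,0.38,0,0,0.05,0.1],[-0.8,0.38,0,0,0.05,0.1],[-0.8,0.38,0,0,0.05,0.1],[-0.8,0.38,0.2,0,0.05,0.2],[-0.8,0.38,0.2,0,0.05,0.2],[-0.8,0.38,0.2,0,0.05,0.2],[-0.8,0.38,0.2,0,0.05,0.2],[-0.8,0.38,0.2,0,0.05,0.2],[-0.8,0.38,0.2,0,0,0.2],[0,0,0,0,0,0]]]' -1
python3 - <<'E'
from h import *
st();c,a=barrel(46);go(*c,5,np.radians(a))
E
```

```text
clock: 23.3
eef_pos: [435.1, -225.2, 155.6]
tool_rot: [3.138, -0.036, -0.074]
force: [-0.9, 0.2, 0.4]
width: 85.5
('clock', np.float64(23.3)) ('eef_pos', array([ 435.055, -225.229,  155.612])) ('tool_rot', array([ 3.138, -0.036, -0.074])) ('force', array([-0.928,  0.226,  0.369])) ('width', np.float64(85.492))
barrel [ 424.6 -239.3] [ 46.  120.9] -4.9 top 47.0 10046
shift [-0.6   0.5   5.02]
turn [ 0.03 -0.36  0.13]
```

```bash
python3 -m crank '[[[-0.4,0.4,0.2,0,-0.36,0.13],[-0.25,0.1,0.5,0,0,0],[-0.06,0,0.8,0,0,0],[-0.06,0,0.8,0,0,0],[-0.06,0,0.6,0,0,0],[0,0,0.3,0,0,0],[0,0,0,0,0,0]]]'
python3 - <<'E'
from h import *
st();go(424.6,-239.3,5,np.radians(-4.9))
E
```

```text
clock: 23.93
eef_pos: [421.3, -244.3, 57.8]
tool_rot: [3.132, -0.007, -0.079]
force: [0.0, 0.1, 0.1]
width: 85.4
('clock', np.float64(23.933)) ('eef_pos', array([ 421.296, -244.312,   57.846])) ('tool_rot', array([ 3.132, -0.007, -0.079])) ('force', array([0.029, 0.089, 0.073])) ('width', np.float64(85.434))
shift [ 0.08 -0.19  1.76]
turn [ 0.09 -0.07  0.06]
```

```bash
python3 -m crank '[[[0.03,-0.15,0.4,0.09,-0.07,0.06],[-0.03,0,0.5,0,0,0],[-0.03,0,0.4,0,0,0],[-0.03,0,0.25,0,0,0],[0,0,0.1,0,0,0],[0,0,0,0,0,0]]]'
python3 -m crank '[[[0,0,0,0,0,0],[0,0,0,0,0,0],[0,0,0,0,0,0],[0,0,0,0,0,0],[0,0,0,0,0,0],[0,0,0,0,0,0],[0,0,0,0,0,0]]]' 1
python3 -m crank '[[[0,0,-0.5,0,0,0],[0,0,-0.9,0,0,0],[0,0,-0.9,0,0,0],[0,0,-0.9,0,0,0],[0,0,-0.9,0,0,0],[0,0,-0.5,0,0,0],[0,0,0,0,0,0]]]'
python3 -c "
from h import *
go(*cr(5,28),150,YAW)"
```

```text
clock: 24.43
eef_pos: [427.5, -243.5, 8.9]
tool_rot: [3.137, -0.007, -0.081]
force: [0.5, -0.7, -0.3]
width: 85.3
clock: 25.02
eef_pos: [430.4, -243.9, 12.0]
tool_rot: [3.136, -0.012, -0.078]
force: [0.5, -0.1, -1.4]
width: 44.8
clock: 25.6
eef_pos: [426.1, -242.5, 153.6]
tool_rot: [3.138, -0.004, -0.081]
force: [0.4, 0.4, -1.1]
width: 45.1
shift [ 5.88 -9.45  0.11]
turn [ 0.03 -0.04 -1.66]
```

```bash
python3 -m crank '[[[0.55,-0.86,0,0,0,-0.15],[0.55,-0.86,0,0,0,-0.15],[0.55,-0.86,0,0,0,-0.15],[0.55,-0.86,0,0,0,-0.15],[0.55,-0.86,0,0,0,-0.15],[0.55,-0.86,0,0,0,-0.15],[0.55,-0.86,0,0,0,-0.15],[0.55,-0.86,0,0,0,-0.15],[0.55,-0.86,0,0,0,-0.15],[0.55,-0.86,0,0,0,-0.15],[0.55,-0.8,0,0,0,-0.15],[0,0,0,0,0,0]]]'
python3 -c "
from h import *
st();go(*cr(16,28),80,YAW)"
```

```text
clock: 26.6
eef_pos: [610.6, 53.1, 137.8]
tool_rot: [3.141, 0.009, 0.093]
force: [0.6, 0.7, -2.1]
width: 44.5
('clock', np.float64(26.6)) ('eef_pos', array([610.612,  53.093, 137.797])) ('tool_rot', array([3.141, 0.009, 0.093])) ('force', array([ 0.606,  0.715, -2.144])) ('width', np.float64(44.516))
shift [0.77 0.95 1.92]
turn [ 0.    0.08 -0.  ]
```

```bash
python3 -m crank '[[[0.4,0.5,0,0,0.08,0],[0.37,0.4,0,0,0,0],[0,0,0,0,0,0],[0,0,0.5,0,0,0],[0,0,0.6,0,0,0],[0,0,0.4,0,0,0],[0,0,0.1,0,0,0],[0,0,0,0,0,0]]]'
python3 -c "
from h import *
st();go(*cr(16,28),38,YAW)"
```

```text
clock: 27.27
eef_pos: [630.2, 34.1, 75.6]
tool_rot: [-3.135, 0.015, 0.1]
force: [0.5, -0.1, -1.4]
width: 45.1
('clock', np.float64(27.267)) ('eef_pos', array([630.161,  34.09 ,  75.558])) ('tool_rot', array([-3.135,  0.015,  0.1  ])) ('force', array([ 0.512, -0.115, -1.42 ])) ('width', np.float64(45.143))
shift [0.19 0.27 1.25]
turn [-0.06  0.14  0.06]
```

```bash
python3 -m crank '[[[0.2,0.24,0,-0.06,0.14,0.06],[0.03,0,0,0,0,0],[0,0,0.4,0,0,0],[0,0,0.4,0,0,0],[0,0,0.2,0,0,0],[0,0,0,0,0,0]]]'
python3 -c "
from h import *
st();go(*cr(16,28),35,YAW)"
```

```text
clock: 27.77
eef_pos: [639.5, 26.9, 44.4]
tool_rot: [3.141, -0.004, 0.093]
force: [0.3, -0.7, -3.1]
width: 45.0
('clock', np.float64(27.767)) ('eef_pos', array([639.544,  26.929,  44.436])) ('tool_rot', array([ 3.141, -0.004,  0.093])) ('force', array([ 0.346, -0.651, -3.064])) ('width', np.float64(44.989))
shift [-0.12 -0.01  0.31]
turn [ 0.   -0.04 -0.01]
```

```bash
python3 -m crank '[[[-0.1,0,0.15,0,0,0],[0,0,0.1,0,0,0],[0,0,0.08,0,0,0],[0,0,0,0,0,0]]]'
python3 -m crank '[[[0.2,0,0.02,0,0,0],[0.1,0,0.03,0,0,0],[0.1,0,0.03,0,0,0],[0,0,0,0,0,0]]]'
python3 -m crank '[[[0.1,0,0.03,0,0,0],[0.1,0,0.02,0,0,0],[0.1,0,0,0,0,0]]]'
python3 -c "
from h import *
st();go(*cr(30.5,28),35,YAW)"
```

```text
clock: 28.1
eef_pos: [636.8, 26.8, 34.6]
tool_rot: [-3.141, -0.005, 0.094]
force: [-0.0, -0.3, -1.7]
width: 44.6
clock: 28.43
eef_pos: [646.2, 27.7, 34.9]
tool_rot: [-3.138, 0.001, 0.095]
force: [1.1, 0.1, -1.8]
width: 44.6
clock: 28.68
eef_pos: [651.4, 28.1, 34.5]
tool_rot: [-3.136, 0.01, 0.095]
force: [-13.7, -0.2, 9.1]
width: 44.8
('clock', np.float64(28.683)) ('eef_pos', array([651.374,  28.141,  34.51 ])) ('tool_rot', array([-3.136,  0.01 ,  0.095])) ('force', array([-13.671,  -0.21 ,   9.101])) ('width', np.float64(44.83))
shift [-0.03 -0.01 -0.02]
turn [-0.05  0.1   0.01]
```

```bash
python3 -m crank '[[[0,0,0,0,0,0],[0,0,0,0,0,0],[0,0,0,0,0,0]]]' -0.36
python3 -m crank '[[[0,0,-0.3,0,0,0],[0,0,-0.6,0,-0.2,0],[0,0,-0.9,0,0,0],[0,0,-0.9,0,0,0],[0,0,-0.9,0,0,0],[0,0,-0.9,0,0,0]]]'
python3 - <<'E'
from h import *
st();go(436.5,235.9,150,np.radians(-22.9)); print(ctrl.read_state()['qpos'])
t=ctrl.get_image('top')
for r in ctrl.search_frame('barrel_wide_a',t): e=r['extent']; print(round(r['conf'],2),np.round(e),world(t,e[0],e[1]))
E
```

```text
clock: 28.93
eef_pos: [653.3, 27.8, 34.4]
tool_rot: [-3.137, 0.008, 0.094]
force: [0.1, 0.3, -0.9]
width: 58.2
clock: 29.43
eef_pos: [656.0, 28.3, 170.1]
tool_rot: [-3.138, 0.037, 0.094]
force: [0.1, -0.7, 0.3]
width: 57.9
('clock', np.float64(29.433)) ('eef_pos', array([656.041,  28.298, 170.126])) ('tool_rot', array([-3.138,  0.037,  0.094])) ('force', array([ 0.133, -0.72 ,  0.275])) ('width', np.float64(57.936))
shift [-6.61 -7.57  0.94]
turn [0.06 0.35 4.71]
[-0.50523519  0.85990544  0.80818691  1.53161943 -0.66395482  1.08300012
 -1.00730249]
0.64 [292. 214.  19.  38.] [633.13783173  24.15978755  69.82472151]
0.61 [206. 292.  37.  54.] [437.23030948 237.77140792  45.11609639]
```

```bash
python3 -m crank '[[[-0.73,-0.84,0,0,0.1,0],[-0.73,-0.84,0,0,0.1,0],[-0.73,-0.84,0,0,0.1,0],[-0.73,-0.84,0,0,0,0],[-0.73,-0.84,0,0,0,0],[-0.73,-0.84,0,0,0,0],[-0.73,-0.84,0,0,0,0],[-0.73,-0.84,0,0,0,0],[-0.73,-0.84,0,0,0,0]]]' -1
python3 -m crank '[[[0,0,0,0,0,0.9],[0,0,0,0,0,0.9],[0,0,0,0,0,0.9],[0,0,0,0,0,0.9],[0,0,0,0,0,0.9],[0,0,0,0,0,0]]]'
python3 - <<'E'
from h import *
st();c,a=barrel(46);go(*c,100,np.radians(a));print(ctrl.read_state()['qpos'])
E
```

```text
clock: 30.28
eef_pos: [443.2, 234.2, 175.5]
tool_rot: [3.137, -0.023, 0.08]
force: [1.2, 0.2, 0.7]
width: 85.3
clock: 30.78
eef_pos: [434.9, 245.1, 174.7]
tool_rot: [-3.131, -0.015, -0.396]
force: [0.9, 0.3, -0.1]
width: 85.5
('clock', np.float64(30.783)) ('eef_pos', array([434.944, 245.129, 174.716])) ('tool_rot', array([-3.131, -0.015, -0.396])) ('force', array([ 0.867,  0.306, -0.128])) ('width', np.float64(85.462))
barrel [435.7 236.1] [ 46.1 120.1] -22.9 top 47.0 9145
shift [0.1  0.3  2.49]
turn [-0.1  -0.15  0.07]
[-1.20681237  0.71461907  1.02624536  2.02397756 -0.82438365  0.86524943
 -1.6758718 ]
```

```bash
python3 -m crank '[[[0.1,0.28,0.3,-0.1,-0.15,0.07],[0,0,0.7,0,0,0],[0,0,0.8,0,0,0],[0,0,0.8,0,0,0],[0,0,0.6,0,0,0],[0,0,0.4,0,0,0],[0,0,0.1,0,0,0],[0,0,0,0,0,0]]]'
python3 - <<'E'
from h import *
st();go(435.7,236.1,8,np.radians(-22.9))
E
```

```text
clock: 31.5
eef_pos: [438.7, 237.2, 61.0]
tool_rot: [-3.136, -0.004, -0.377]
force: [0.9, -0.3, -0.7]
width: 85.1
('clock', np.float64(31.5)) ('eef_pos', array([438.671, 237.153,  60.976])) ('tool_rot', array([-3.136, -0.004, -0.377])) ('force', array([ 0.897, -0.253, -0.733])) ('width', np.float64(85.145))
shift [-0.09  0.08  1.77]
turn [-0.05 -0.04  0.22]
```

```bash
python3 -m crank '[[[-0.1,0.05,0.4,0,0,0.22],[-0.03,0,0.5,0,0,0],[-0.03,0,0.5,0,0,0],[-0.03,0,0.25,0,0,0],[0,0,0.1,0,0,0],[0,0,0,0,0,0]]]'
python3 -m crank '[[[0,0,0,0,0,0],[0,0,0,0,0,0],[0,0,0,0,0,0],[0,0,0,0,0,0],[0,0,0,0,0,0],[0,0,0,0,0,0],[0,0,0,0,0,0]]]' 1
python3 -m crank '[[[0,0,-0.5,0,0,0],[0,0,-0.9,0,0,0],[0,0,-0.9,0,0,0],[0,0,-0.9,0,0,0],[0,0,-0.9,0,0,0],[0,0,-0.5,0,0,0],[0,0,0,0,0,0]]]'
python3 -c "
from h import *
go(*cr(5,100),150,YAW)"
```

```text
clock: 32.0
eef_pos: [438.4, 239.5, 11.6]
tool_rot: [-3.128, -0.012, -0.393]
force: [-1.1, 0.6, -0.0]
width: 85.5
clock: 32.58
eef_pos: [440.0, 239.4, 14.8]
tool_rot: [-3.127, -0.016, -0.391]
force: [-0.1, 0.5, -2.2]
width: 44.6
clock: 33.17
eef_pos: [434.6, 237.8, 155.7]
tool_rot: [-3.134, -0.01, -0.391]
force: [0.0, 0.1, -2.1]
width: 44.4
shift [7.44 1.99 0.25]
turn [-0.05 -0.12 -4.62]
```

```bash
python3 -m crank '[[[0,0,0,0,0,-0.92],[0,0,0,0,0,-0.92],[0,0,0,0,0,-0.92],[0,0,0,0,0,-0.92],[0,0,0,0,0,-0.92],[0,0,0,0,0,0]]]'
python3 -c "
from h import *
st();go(*cr(10,100),150,YAW)"
```

```text
clock: 33.67
eef_pos: [431.1, 238.9, 151.1]
tool_rot: [-3.141, -0.008, 0.117]
force: [0.5, 0.2, -2.5]
width: 44.7
('clock', np.float64(33.667)) ('eef_pos', array([431.092, 238.872, 151.143])) ('tool_rot', array([-3.141, -0.008,  0.117])) ('force', array([ 0.478,  0.214, -2.543])) ('width', np.float64(44.706))
shift [5.81 5.41 0.08]
turn [-0.01 -0.08  0.23]
```

```bash
python3 -m crank '[[[0.72,0.68,0,0,-0.02,0.05],[0.72,0.68,0,0,-0.02,0.05],[0.72,0.68,0,0,-0.02,0.05],[0.72,0.68,0,0,0,0.05],[0.72,0.68,0,0,0,0],[0.72,0.68,0,0,0,0],[0.72,0.68,0,0,0,0],[0.72,0.6,0,0,0,0],[0,0,0,0,0,0]]]'
python3 -c "
from h import *
st();go(*cr(12,100),80,YAW)"
```

```text
clock: 34.42
eef_pos: [618.1, 92.9, 136.5]
tool_rot: [-3.139, 0.018, 0.08]
force: [1.7, -1.0, -2.4]
width: 44.7
('clock', np.float64(34.417)) ('eef_pos', array([618.067,  92.925, 136.521])) ('tool_rot', array([-3.139,  0.018,  0.08 ])) ('force', array([ 1.693, -1.044, -2.382])) ('width', np.float64(44.682))
shift [ 0.29 -0.15  1.88]
turn [-0.02  0.17 -0.13]
```

```bash
python3 -m crank '[[[0.28,-0.15,0,0,0.17,-0.13],[0,0,0,0,0,0],[0,0,0.5,0,0,0],[0,0,0.6,0,0,0],[0,0,0.5,0,0,0],[0,0,0.1,0,0,0],[0,0,0,0,0,0]]]'
python3 -c "
from h import *
st();go(*cr(12,100),40,YAW)"
```

```text
clock: 35.0
eef_pos: [622.4, 103.7, 78.3]
tool_rot: [-3.135, 0.006, 0.089]
force: [0.3, -0.4, -1.9]
width: 44.8
('clock', np.float64(35.0)) ('eef_pos', array([622.354, 103.682,  78.308])) ('tool_rot', array([-3.135,  0.006,  0.089])) ('force', array([ 0.32 , -0.383, -1.907])) ('width', np.float64(44.813))
shift [0.09 0.2  1.28]
turn [-0.07  0.05 -0.05]
```

```bash
python3 -m crank '[[[0.1,0.18,0,-0.07,0.05,-0.05],[0,0,0,0,0,0],[0,0,0.4,0,0,0],[0,0,0.4,0,0,0],[0,0,0.2,0,0,0],[0,0,0,0,0,0]]]'
python3 -c "
from h import *
st();go(*cr(12,100),38,YAW)"
```

```text
clock: 35.5
eef_pos: [626.9, 100.6, 48.1]
tool_rot: [-3.141, -0.004, 0.096]
force: [-0.6, 0.3, -3.0]
width: 44.6
('clock', np.float64(35.5)) ('eef_pos', array([626.888, 100.643,  48.081])) ('tool_rot', array([-3.141, -0.004,  0.096])) ('force', array([-0.553,  0.287, -3.026])) ('width', np.float64(44.646))
shift [-0.06  0.08  0.34]
turn [-0.   -0.04  0.03]
```

```bash
python3 -m crank '[[[-0.06,0.07,0.1,0,0,0.03],[0,0,0.1,0,0,0],[0,0,0.1,0,0,0],[0,0,0.06,0,0,0],[0,0,0,0,0,0]]]'
python3 -m crank '[[[0.2,0,0.02,0,0,0],[0.1,0,0.03,0,0,0],[0.1,0,0.03,0,0,0],[0,0,0,0,0,0]]]'
python3 -m crank '[[[0.1,0,0.03,0,0,0],[0.1,0,0.02,0,0,0],[0.1,0,0,0,0,0]]]'
python3 -c "
from h import *
st();go(*cr(27.7,100),37.8,YAW)"
```

```text
clock: 35.92
eef_pos: [625.4, 98.0, 38.1]
tool_rot: [-3.14, -0.004, 0.092]
force: [0.1, -0.3, -1.6]
width: 44.3
clock: 36.25
eef_pos: [635.3, 99.0, 38.1]
tool_rot: [-3.137, 0.002, 0.092]
force: [0.8, 1.1, -0.4]
width: 44.8
clock: 36.5
eef_pos: [641.5, 99.6, 38.0]
tool_rot: [-3.134, 0.01, 0.092]
force: [-5.6, 0.3, 6.3]
width: 44.8
('clock', np.float64(36.5)) ('eef_pos', array([641.532,  99.589,  38.046])) ('tool_rot', array([-3.134,  0.01 ,  0.092])) ('force', array([-5.567,  0.278,  6.335])) ('width', np.float64(44.818))
shift [-0.02 -0.    0.01]
turn [-0.07  0.09 -0.02]
```

```bash
python3 -m crank '[[[0.15,0,0,0,0,0]]]'; python3 -m crank '[[[0,0,0,0,0,0],[0,0,0,0,0,0],[0,0,0,0,0,0]]]' -0.33
python3 -m crank '[[[0,0,-0.3,0,0,0],[0,0,-0.6,0,-0.2,0],[0,0,-0.9,0,0,0],[-0.2,0,-0.9,0,0,0],[-0.5,0,-0.9,0,0,0],[-0.5,0,-0.9,0,0,0]]]'
python3 - <<'E'
from h import *
st();go(526,-17,175,YAW)
E
```

```text
clock: 36.58
eef_pos: [642.1, 99.7, 37.9]
tool_rot: [-3.133, 0.019, 0.092]
force: [-18.9, -0.9, 14.1]
width: 44.6
clock: 36.83
eef_pos: [643.6, 99.1, 37.4]
tool_rot: [-3.134, 0.017, 0.091]
force: [1.0, 0.7, 0.1]
width: 56.7
clock: 37.33
eef_pos: [614.3, 95.2, 174.3]
tool_rot: [-3.138, 0.041, 0.092]
force: [0.6, 0.3, 0.3]
width: 57.0
('clock', np.float64(37.333)) ('eef_pos', array([614.281,  95.152, 174.333])) ('tool_rot', array([-3.138,  0.041,  0.092])) ('force', array([0.646, 0.333, 0.264])) ('width', np.float64(57.019))
shift [-3.27  3.45  0.1 ]
turn [-0.03  0.39 -0.01]
```

```bash
python3 -m crank '[[[-0.65,0.68,0,0,0.1,0],[-0.65,0.68,0,0,0.1,0],[-0.65,0.68,0,0,0.1,0],[-0.65,0.68,0,0,0.1,0],[-0.65,0.68,0,0,0,0],[0,0,0,0,0,0]]]' -1
python3 - <<'E'
from h import *
st();go(526,-17,85,YAW)
p=ctrl.get_image('wrist'); save(p,'w4'); C=cloud(p)
P=C[p['depth']>0]; L=(P[:,:2]-O)@RC
m=(P[:,2]>102)&(P[:,2]<112)&(abs(L[:,1])<30)&(L[:,0]<-70); print('knob',np.median(L[m],0),m.sum(),P[m].min(0),P[m].max(0))
for y,t in ((100,69),(28,69),(-38,62),(-98,62)):
    m=(abs(L[:,1]-y)<5)&(P[:,2]>45)&(P[:,2]<75)&(L[:,0]>-70)&(L[:,0]<82); print(y,m.sum(),np.round(np.percentile(L[m][:,0],[1,99]),1) if m.any() else 0,np.round(np.median(P[m][:,2]),1))
E
```

```text
clock: 37.83
eef_pos: [531.4, -18.7, 187.3]
tool_rot: [-3.139, -0.029, 0.097]
force: [0.1, -0.2, 0.2]
width: 85.7
('clock', np.float64(37.833)) ('eef_pos', array([531.382, -18.704, 187.327])) ('tool_rot', array([-3.139, -0.029,  0.097])) ('force', array([ 0.082, -0.188,  0.193])) ('width', np.float64(85.675))
shift [-0.27 -0.06  3.4 ]
turn [-0.03 -0.28  0.03]
knob [-95.10721801  -5.64412101] 877 [517.06445577 -27.91647144 102.08027122] [537.99798448  -6.84397735 110.2682417 ]
100 2310 [-33.3  55.4] 69.0
28 2301 [-33.   55.6] 69.0
-38 2247 [-33.  58.] 61.9
-98 2238 [-32.7  58. ] 61.9
```

View pics/w4.png

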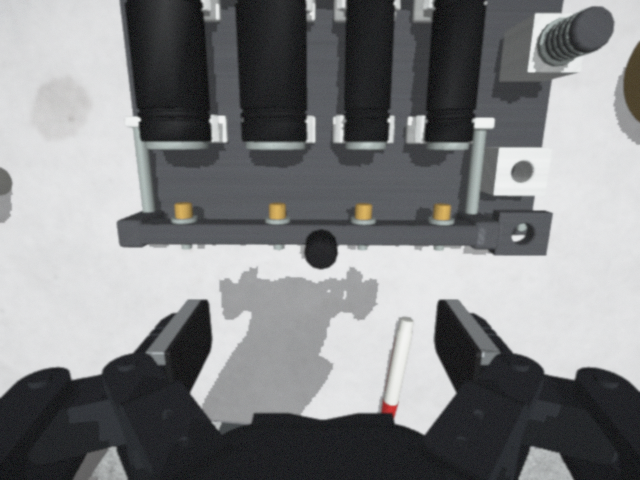

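All four barrels lie with their tops at 69 and 62 mm (axes at 46) and their front ends in line. The knob is at (321,249), the lower hole at (522,171) and the ear hole at (520,233). Next I grip the knob and close the gate.

```bash
python3 -m crank '[[[-0.1,-0.06,0.5,0,-0.28,0],[-0.03,0,0.7,0,0,0],[-0.03,0,0.7,0,0,0],[-0.03,0,0.7,0,0,0],[-0.03,0,0.6,0,0,0],[0,0,0.3,0,0,0],[0,0,0.1,0,0,0],[0,0,0,0,0,0]]]'
python3 - <<'E'
from h import *
st();go(527,-17.4,78,YAW)
p=ctrl.get_image('wrist')
E
```

```text
clock: 38.55
eef_pos: [540.9, -9.3, 79.9]
tool_rot: [-3.136, -0.021, 0.105]
force: [-0.2, -0.2, 0.1]
width: 85.3
('clock', np.float64(38.55)) ('eef_pos', array([540.92 ,  -9.271,  79.852])) ('tool_rot', array([-3.136, -0.021,  0.105])) ('force', array([-0.202, -0.184,  0.126])) ('width', np.float64(85.339))
shift [-0.49  0.22  0.05]
turn [-0.05 -0.2   0.11]
```

```bash
python3 -m crank '[[[-0.4,0.2,0,0,-0.2,0.11],[-0.08,0.02,0,0,0,0],[0,0,0,0,0,0]]]'
python3 -m crank '[[[0,0,0,0,0,0],[0,0,0,0,0,0],[0,0,0,0,0,0],[0,0,0,0,0,0],[0,0,0,0,0,0],[0,0,0,0,0,0],[0,0,0,0,0,0],[0,0,0,0,0,0]]]' 1
python3 -m crank '[[[0.3,0,0,0,0,0],[0.3,0,0,0,0,0],[0.3,0,0,0,0,0],[0.2,0,0,0,0,0],[0.1,0,0,0,0,0],[0,0,0,0,0,0]]]'
python3 -c "
from h import *
go(*cr(-52,-5.6),78,YAW)"
```

```text
clock: 38.85
eef_pos: [528.4, -18.0, 82.3]
tool_rot: [-3.137, -0.003, 0.093]
force: [0.6, 0.2, -0.3]
width: 85.4
clock: 39.52
eef_pos: [529.5, -17.3, 84.8]
tool_rot: [-3.135, -0.007, 0.093]
force: [-0.6, 0.2, 0.8]
width: 19.5
clock: 40.02
eef_pos: [564.0, -14.1, 84.7]
tool_rot: [-3.133, 0.002, 0.092]
force: [-2.0, 1.0, 4.8]
width: 19.6
shift [ 0.25 -0.01  0.22]
turn [-0.08  0.01 -0.01]
```

```bash
python3 -m crank '[[[0.2,0,0,0,0,0],[0.15,0,0,0,0,0],[0.1,0,0,0,0,0],[0,0,0,0,0,0]]]'
python3 -m crank '[[[0.15,0,0,0,0,0],[0.15,0,0,0,0,0],[0.2,0,0,0,0,0]]]'

```

```text
clock: 40.35
eef_pos: [572.5, -13.3, 84.7]
tool_rot: [-3.13, 0.012, 0.092]
force: [-3.3, 0.5, 4.4]
width: 19.8
clock: 40.6
eef_pos: [576.8, -12.9, 84.6]
tool_rot: [-3.126, 0.033, 0.091]
force: [-19.8, -1.4, 18.7]
width: 19.4
```

```bash
python3 -m crank '[[[-0.05,0,0,0,0,0],[0,0,0,0,0,0],[0,0,0,0,0,0],[0,0,0,0,0,0],[0,0,-0.6,0,0,0],[0,0,-0.9,0,0,0],[0,0,-0.9,0,0,0],[0,0,-0.9,0,0,0]]]' -1
python3 -m crank '[[[0.16,0.85,-0.1,0,-0.04,0],[0.16,0.85,-0.1,0,-0.04,0],[0.16,0.85,-0.1,0,-0.04,0],[0.16,0.85,-0.1,0,-0.04,0],[0.16,0.85,-0.1,0,-0.04,0],[0.1,0.85,-0.1,0,0,0],[0,0,0,0,0,0],[0,0,0,0,0,0]]]'
cat > look.py <<'E'
from h import *
import sys
st(); p=ctrl.get_image('wrist'); save(p,sys.argv[1]); C=cloud(p); P=C[p['depth']>0]; L=(P[:,:2]-O)@RC
m=(P[:,2]>84)&(P[:,2]<92)&(np.hypot(L[:,0]-35,L[:,1]+163)<22)
if m.sum()>20: print('pin top',np.median(P[m],0),m.sum(),(P[m].min(0)+P[m].max(0))/2, 'cradle',np.median(L[m],0))
m=(P[:,2]>54)&(P[:,2]<62)&(abs(L[:,1]-60)<60)&(L[:,0]<-35); 
if m.sum()>20: print('bar x',np.percentile(L[m][:,0],[5,95]))
for n,x,z in (('ear',-55,52),('low',-52,38)):
    u,v=proj(p,[*cr(x,-165),z]); print(n,'expected px',u,v)
E
python3 look.py w5
```

```text
clock: 41.27
eef_pos: [577.9, -13.1, 180.0]
tool_rot: [-3.126, 0.04, 0.091]
force: [0.8, 0.3, -0.4]
width: 85.3
clock: 41.93
eef_pos: [631.7, -166.5, 202.2]
tool_rot: [-3.13, 0.04, 0.102]
force: [0.5, 1.0, -0.7]
width: 85.6
('clock', np.float64(41.933)) ('eef_pos', array([ 631.689, -166.524,  202.184])) ('tool_rot', array([-3.13 ,  0.04 ,  0.102])) ('force', array([ 0.507,  0.979, -0.748])) ('width', np.float64(85.564))
pin top [ 674.77832884 -163.29377634   87.87415585] 1055 [ 674.10091253 -163.3296585    87.40073328] cradle [  37.08020265 -165.09727107]
bar x [-62.26036666 -47.85556548]
ear expected px 325.58790295701704 267.57633038537335
low expected px 325.7042177373008 257.95301214102597
```

View pics/w5.png

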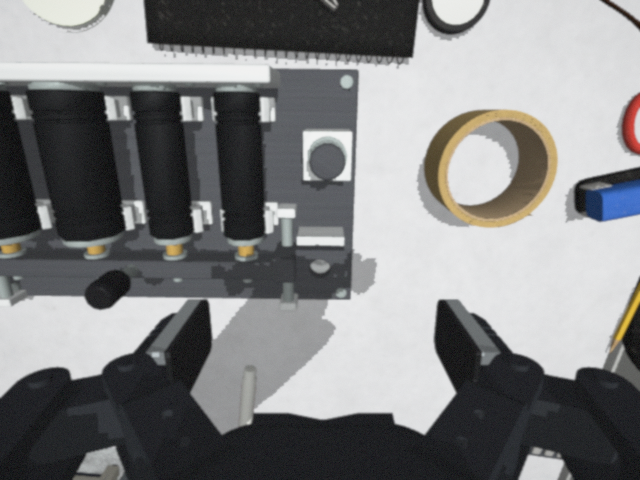

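```bash
python3 - <<'E'
from h import *
p=ctrl.get_image('wrist'); np.savez('w5.npz',**{k:p[k] for k in ('R','t','camera_matrix','depth','color')})
a=cv2.cvtColor(p['color'],cv2.COLOR_RGB2BGR)[220:300,275:375]; a=cv2.convertScaleAbs(a,alpha=1.8,beta=15)
cv2.imwrite('pics/w5c.png',cv2.resize(a,None,fx=7,fy=7,interpolation=cv2.INTER_CUBIC))
C=cloud(p); P=C[p['depth']>0]; L=(P[:,:2]-O)@RC
e=(abs(P[:,2]-52)<3)&(L[:,0]<-35)&(L[:,1]<-140); print('ear ext',np.percentile(L[e],[2,98],axis=0))
b=(abs(P[:,2]-38)<3)&(L[:,0]<-20)&(L[:,1]<-140); print('block ext',np.percentile(L[b],[2,98],axis=0))
b=(abs(P[:,2]-52)<3)&(L[:,0]>5)&(L[:,1]<-130)&(L[:,0]<70); print('park ext',np.percentile(L[b],[2,98],axis=0))
E
```

```text
ear ext [[ -72.64024692 -179.15328091]
 [ -39.28099777 -140.68743053]]
block ext [[ -64.12307508 -178.88912559]
 [ -32.40730563 -141.38885413]]
park ext [[  18.41607742 -298.69777317]
 [  54.59046141 -147.29355062]]
```

View pics/w5c.png

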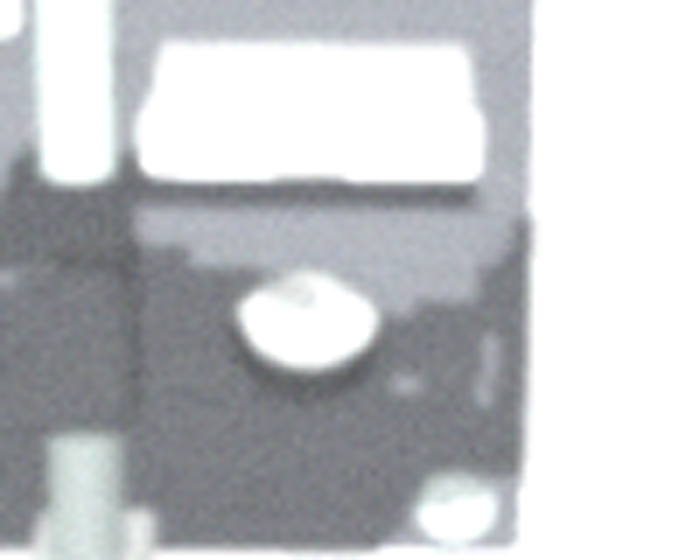

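```bash
python3 - <<'E'
from h import *
p=np.load('w5.npz'); h=onplane(p,319,267.2,52); c=RC.T@(h[:2]-O); print('ear hole',h,c)
print('hole width', np.linalg.norm(onplane(p,275+380/7,267,52)-onplane(p,275+235/7,267,52)))
go(674.3,-163.4,75,YAW); go(674.3,-163.4,150,YAW)
E
```

```text
ear hole [ 582.57616874 -167.46071541   52.        ] [ -55.23432244 -160.50892288]
hole width 17.23062547055037
shift [1.61 0.11 4.18]
turn [-0.11  0.39  0.08]
shift [1.51 0.08 1.68]
turn [-0.11  0.39  0.08]
```

```bash
python3 -m crank '[[[0.7,0.05,0,-0.1,0.2,0.08],[0.75,0.05,0,0,0.2,0],[0.06,0,0.6,0,0,0],[0,0,0.7,0,0,0],[0,0,0.3,0,0,0],[0,0,0,0,0,0]]]' -0.4
python3 -c "
from h import *
st(); go(674.3,-163.4,63,YAW)"
```

```text
clock: 42.53
eef_pos: [679.9, -154.2, 151.5]
tool_rot: [-3.136, -0.006, 0.103]
force: [-1.0, 0.4, 1.0]
width: 59.8
('clock', np.float64(42.533)) ('eef_pos', array([ 679.916, -154.185,  151.516])) ('tool_rot', array([-3.136, -0.006,  0.103])) ('force', array([-1.036,  0.439,  0.957])) ('width', np.float64(59.817))
shift [-0.24  0.3   2.95]
turn [-0.06 -0.06  0.09]
```

```bash
python3 -m crank '[[[-0.22,0.28,0,0,-0.06,0.09],[0,0,0,0,0,0],[0,0,0.5,0,0,0],[0,0,0.6,0,0,0],[0,0,0.4,0,0,0],[0,0,0.1,0,0,0],[0,0,0,0,0,0]]]'
python3 -c "
from h import *
st(); go(674.3,-163.4,63,YAW)"
```

```text
clock: 43.12
eef_pos: [675.3, -164.2, 108.0]
tool_rot: [-3.138, -0.005, 0.093]
force: [0.2, 0.6, 0.3]
width: 59.4
('clock', np.float64(43.117)) ('eef_pos', array([ 675.289, -164.206,  108.035])) ('tool_rot', array([-3.138, -0.005,  0.093])) ('force', array([0.181, 0.59 , 0.282])) ('width', np.float64(59.389))
shift [-0.04 -0.02  1.5 ]
turn [-0.03 -0.05 -0.01]
```

```bash
python3 -m crank '[[[-0.07,-0.02,0.5,0,0,0],[0,0,0.5,0,0,0],[0,0,0.3,0,0,0],[0,0,0.1,0,0,0],[0,0,0,0,0,0]]]'
python3 -c "
from h import *
st(); go(674.3,-163.4,63,YAW)"
```

```text
clock: 43.53
eef_pos: [675.8, -165.2, 67.7]
tool_rot: [-3.141, -0.011, 0.092]
force: [0.4, 0.4, 0.1]
width: 59.8
('clock', np.float64(43.533)) ('eef_pos', array([ 675.793, -165.162,   67.704])) ('tool_rot', array([-3.141, -0.011,  0.092])) ('force', array([0.376, 0.364, 0.123])) ('width', np.float64(59.817))
shift [-0.05 -0.06  0.16]
turn [-0.01 -0.1  -0.01]
```

```bash
python3 -m crank '[[[-0.05,-0.05,0.1,0,-0.1,0],[0,0,0.05,0,0,0],[0,0,0,0,0,0]]]'
python3 -m crank '[[[0,0,0,0,0,0],[0,0,0,0,0,0],[0,0,0,0,0,0],[0,0,0,0,0,0],[0,0,0,0,0,0],[0,0,0,0,0,0],[0,0,0,0,0,0]]]' 1
python3 -c "
from h import *
st()"
```

```text
clock: 43.78
eef_pos: [674.8, -164.1, 63.7]
tool_rot: [-3.141, -0.001, 0.092]
force: [-0.3, 0.8, -0.1]
width: 60.0
clock: 44.37
eef_pos: [675.6, -164.1, 65.1]
tool_rot: [3.141, -0.002, 0.093]
force: [0.7, -0.0, -0.7]
width: 22.6
('clock', np.float64(44.367)) ('eef_pos', array([ 675.608, -164.076,   65.11 ])) ('tool_rot', array([ 3.141e+00, -2.000e-03,  9.300e-02])) ('force', array([ 0.719, -0.022, -0.722])) ('width', np.float64(22.569))
```

```bash
python3 -m crank '[[[0,0,-0.3,0,0,0],[0,0,-0.6,0,0,0],[0,0,-0.9,0,0,0],[0,0,-0.6,0,0,0],[-0.3,0,-0.2,0,0,0],[-0.6,0,0,0,0,0],[-0.7,0,0,0,0,0],[-0.7,0,0,0,0,0],[-0.3,-0.1,0,0,0,0],[0,0,0,0,0,0]]]'
python3 - <<'E'
from h import *
st(); go(586,-167.6,122,YAW)
E
```

```text
clock: 45.2
eef_pos: [590.7, -168.8, 147.5]
tool_rot: [3.141, -0.001, 0.093]
force: [1.1, -0.7, -0.0]
width: 23.0
('clock', np.float64(45.2)) ('eef_pos', array([ 590.655, -168.804,  147.535])) ('tool_rot', array([ 3.141e+00, -1.000e-03,  9.300e-02])) ('force', array([ 1.067, -0.745, -0.014])) ('width', np.float64(23.02))
shift [-0.15 -0.05  0.85]
turn [ 0.01 -0.01 -0.  ]
```

```bash
python3 -m crank '[[[-0.13,-0.05,0.3,0,0,0],[0,0,0.4,0,0,0],[0,0,0.2,0,0,0],[0,0,0,0,0,0]]]'
python3 - <<'E'
from h import *
st(); go(586,-167.6,108,YAW)
p=ctrl.get_image('scene'); u,v=map(int,proj(p,[586,-168,60])); save(p,'s1')
a=cv2.imread('pics/s1.png')[v-45:v+45,u-60:u+60]; cv2.imwrite('pics/s1c.png',cv2.resize(a,None,fx=6,fy=6,interpolation=cv2.INTER_CUBIC))
E
```

```text
clock: 45.53
eef_pos: [586.7, -167.3, 117.9]
tool_rot: [3.141, -0.002, 0.093]
force: [-0.7, 0.3, -1.2]
width: 22.8
('clock', np.float64(45.533)) ('eef_pos', array([ 586.662, -167.304,  117.916])) ('tool_rot', array([ 3.141e+00, -2.000e-03,  9.300e-02])) ('force', array([-0.704,  0.266, -1.19 ])) ('width', np.float64(22.814))
shift [-0.02  0.01  0.33]
turn [ 0.   -0.02 -0.  ]
```

View pics/s1c.png

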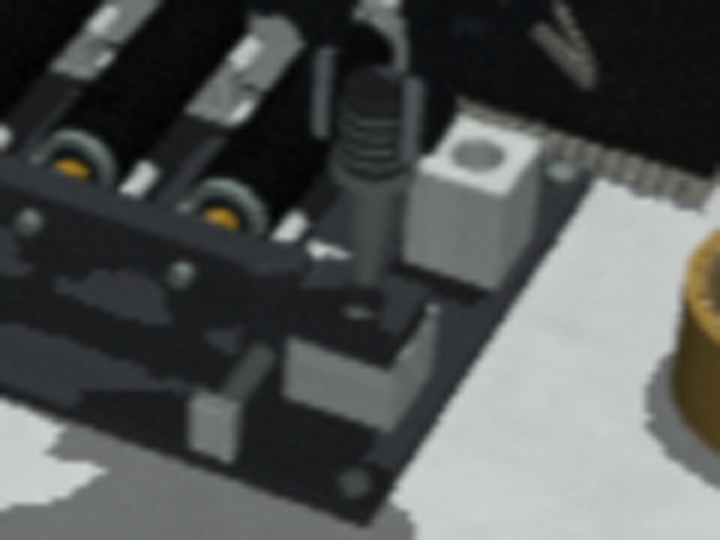

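The pin is upright just above the ear hole. The hole shows at (360,312) with the tip at (370,280), slightly towards the back as planned. I go down in steps.

```bash
python3 -m crank '[[[0,0,0.2,0,0,0],[0,0,0.2,0,0,0],[0,0,0.1,0,0,0],[0,0,0,0,0,0]]]'
python3 -m crank '[[[0,0,0.15,0,0,0],[0,0,0.15,0,0,0],[0,0,0,0,0,0]]]'
python3 -m crank '[[[0,0,0.15,0,0,0],[0,0,0.1,0,0,0],[0,0,0,0,0,0]]]'
```

```text
clock: 45.92
eef_pos: [586.5, -167.5, 100.6]
tool_rot: [3.141, 0.001, 0.094]
force: [0.0, 0.6, -0.3]
width: 22.8
clock: 46.17
eef_pos: [585.4, -167.5, 90.6]
tool_rot: [-3.141, 0.003, 0.094]
force: [-2.2, 0.1, -0.9]
width: 22.6
clock: 46.42
eef_pos: [585.4, -167.2, 83.5]
tool_rot: [-3.14, 0.002, 0.094]
force: [-2.0, -0.6, -3.5]
width: 23.1
```

```bash
python3 -m crank '[[[0.03,0,0.15,0,0,0],[0.03,0,0.15,0,0,0],[0,0,0,0,0,0]]]'
python3 -m crank '[[[0.03,0,0.2,0,0,0],[0.03,0,0.2,0,0,0],[0,0,0.1,0,0,0]]]'
```

```text
clock: 46.67
eef_pos: [586.8, -167.0, 75.3]
tool_rot: [-3.139, 0.002, 0.094]
force: [-1.2, 0.3, -5.7]
width: 22.8
clock: 46.92
eef_pos: [588.4, -166.9, 64.3]
tool_rot: [-3.136, 0.001, 0.094]
force: [-10.3, 5.8, 42.9]
width: 22.6
```

```bash
python3 -m crank '[[[0,0,0,0,0,0],[0,0,0,0,0,0],[0,0,0,0,0,0]]]' -0.4
python3 -m crank '[[[0,0,-0.4,0,0,0],[0,0,-0.8,0,0,0],[0,0,-0.8,0,0,0],[0,0,-0.8,0,0,0],[-0.5,0,-0.8,0,0,0],[-0.5,0,-0.3,0,0,0],[0,0,0,0,0,0]]]'
python3 - <<'E'
from h import *
st(); p=ctrl.get_image('wrist'); save(p,'w6'); C=cloud(p); P=C[p['depth']>0]; L=(P[:,:2]-O)@RC
m=(np.hypot(L[:,0]+50,L[:,1]+160)<18)&(P[:,2]>70)&(P[:,2]<110); print('pin top z',np.percentile(P[m][:,2],[50,90]),np.median(L[m],0),m.sum())
m=(P[:,2]>54)&(P[:,2]<62)&(abs(L[:,1]+60)<60)&(L[:,0]<-38)&(L[:,0]>-75);print('bar x',np.percentile(L[m][:,0],[5,95]))
m=(P[:,2]>102)&(P[:,2]<112)&(abs(L[:,1]+5)<25)&(L[:,0]<-30)
if m.any(): print('knob',np.median(L[m],0))
for y in (100,28,-38,-98):
    m=(abs(L[:,1]-y)<5)&(P[:,2]>45)&(P[:,2]<75)&(L[:,0]>-42)&(L[:,0]<82); print(y,m.sum(),np.round(np.percentile(L[m][:,0],[1,99]),1) if m.any() else 0,np.round(np.median(P[m][:,2]),1))
s=ctrl.get_image('scene'); save(s,'s2'); u,v=map(int,proj(s,[588,-168,60])); a=cv2.imread('pics/s2.png')[v-45:v+45,u-60:u+60]; cv2.imwrite('pics/s2c.png',cv2.resize(a,None,fx=6,fy=6,interpolation=cv2.INTER_CUBIC))
E
```

```text
clock: 47.17
eef_pos: [592.1, -167.9, 66.6]
tool_rot: [-3.139, -0.007, 0.093]
force: [-0.3, -0.2, 0.4]
width: 58.5
clock: 47.75
eef_pos: [563.4, -171.8, 189.8]
tool_rot: [3.141, -0.01, 0.095]
force: [-0.8, -0.2, 0.9]
width: 59.7
('clock', np.float64(47.75)) ('eef_pos', array([ 563.389, -171.79 ,  189.811])) ('tool_rot', array([ 3.141, -0.01 ,  0.095])) ('force', array([-0.754, -0.248,  0.907])) ('width', np.float64(59.714))
pin top z [87.82378575 88.81744137] [ -49.9475868  -159.93803593] 1198
bar x [-58.65339049 -44.00382987]
knob [-51.10821997  -8.75829917]
100 0 0 nan
28 2767 [-40.9  70.4] 69.0
-38 2690 [-41.   72.6] 61.9
-98 2688 [-41.   72.6] 62.0
  return _methods._mean(a, axis=axis, dtype=dtype,
  ret = ret.dtype.type(ret / rcount)
```

View pics/s2c.png

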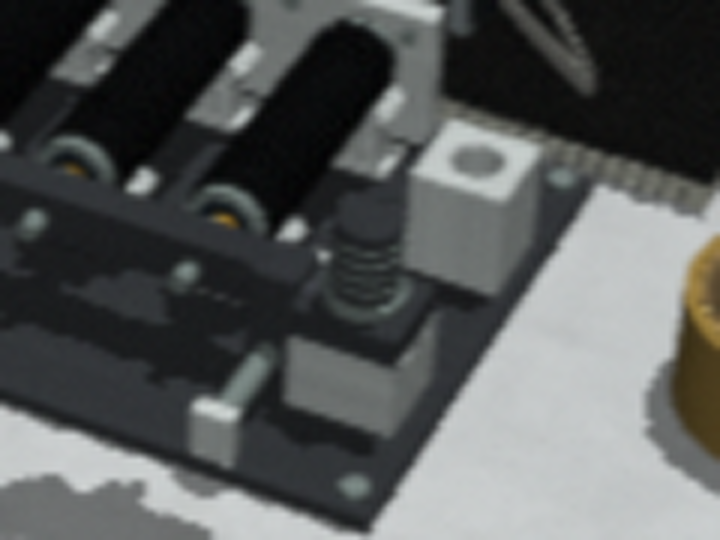

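View pics/w6.png

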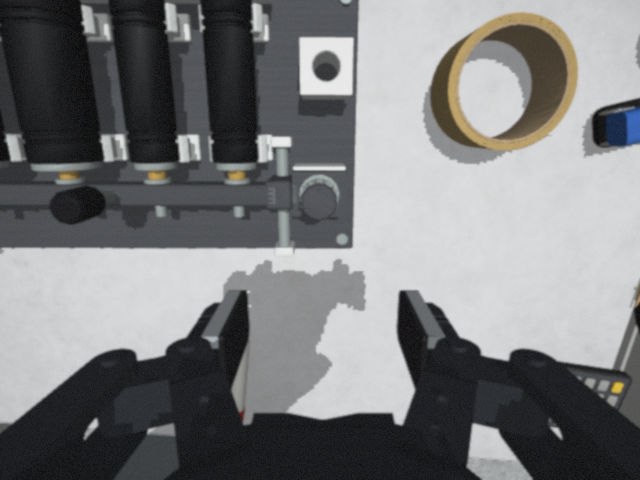

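Both views show the pin flange flat on the ear (wrist pixel (318,200)) with its top at 87.8 mm against the nominal 88, and the gate at about q=0. The left wide lane isn't visible here, so I check it from the top camera.

```bash
python3 -m crank '[[[-0.7,-0.5,-0.5,0,0,0],[-0.7,-0.5,-0.5,0,0,0],[-0.7,-0.5,-0.2,0,0,0],[-0.7,-0.5,0,0,0,0],[0,0,0,0,0,0]]]' -1
python3 - <<'E'
from h import *
p=ctrl.get_image('top'); save(p,'top2'); C=cloud(p); P=C[p['depth']>0]; L=(P[:,:2]-O)@RC
for y in (100,28,-38,-98):
    m=(abs(L[:,1]-y)<5)&(P[:,2]>45)&(P[:,2]<75)&(L[:,0]>-36)&(L[:,0]<80); print(y,m.sum(),np.round(np.percentile(L[m][:,0],[1,99]),1),np.round(np.median(P[m][:,2]),1))
for q in ('tape_roll','glue_stick','drift_pin'):
    for r in ctrl.search_frame(q,p)[:1]: e=r['extent']; print(q,np.round(e))
a=cv2.imread('pics/top2.png')[160:290,180:440]; cv2.imwrite('pics/top2c.png',cv2.resize(a,None,fx=3,fy=3,interpolation=cv2.INTER_CUBIC)); st()
E
```

```text
clock: 48.27
eef_pos: [475.3, -116.0, 219.3]
tool_rot: [3.14, -0.005, 0.099]
force: [-1.5, -0.3, -0.6]
width: 85.5
100 179 [-33.4  78.5] 68.7
28 177 [-34.4  78. ] 68.8
-38 171 [-34.5  78.8] 61.5
-98 175 [-33.9  79.2] 61.8
tape_roll [414. 203.  32.  33.]
glue_stick [195. 253.  19.  15.]
drift_pin [310. 223. 132.  91.]
('clock', np.float64(48.467)) ('eef_pos', array([ 480.675, -119.555,  220.135])) ('tool_rot', array([ 3.135, -0.011,  0.098])) ('force', array([0.418, 0.55 , 0.241])) ('width', np.float64(85.336))
```

View pics/top2c.png

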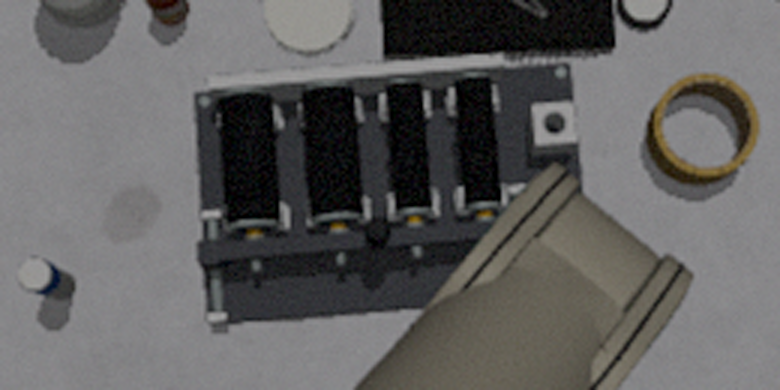

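All four barrels lie in line in their lanes against the plungers, and the tape roll and glue stick are unmoved. The robot is clear, so I hand in.

```bash
python3 -c "
from h import *
print(ctrl.finish_job())"
```

```text
the job is handed in; nothing more can be done
None
```

The job is done and handed in at about 48 s. I opened the gate fully and laid the two wide and two slim barrels in their lanes, pushing each against the back stop until the wrist force rose. Then I closed the gate and drove the drift pin home.

**Last checks:**
- **Barrels:** the tops are at about 69 mm (wide) and 62 mm (slim), so all four axes are at 46 mm. The front ends line up to about 1 mm, at cradle x = −33 to −34 mm; the nominal is −35 mm, and the cameras read about 2 mm too far along x throughout.
- **Pin:** its top is at 87.8 mm against the nominal 88 mm, and the pictures show the flange flat on the ear. The upward force reached 43 N at the end of driving.
- **Gate:** the bar centre reads about −53 mm once that 2 mm is taken off, against the nominal −52 mm.
- **Bystanders:** the tape roll and glue stick are where they were.

No check failed. The last picture was taken with the robot clear of everything, though its arm hid the pin and the right end of the gate from the top camera. The pin and gate readings are from the wrist and scene pictures just before.

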